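# Stock the counter dispenser with pen cases

### The arm

A 7-joint arm with a two-finger parallel gripper is mounted at the origin on the work surface. World frame = base frame: x ahead of the robot, y to its left, z up, the work surface at z = 0. Lengths are in m, angles in rad, forces in N, time in s.
With the tool pointing down it reaches from about 0.4 to 0.9 m from the base axis. Payload 5.5 kg.
Tool frame: the origin (TCP) lies at the very end of the fingers, on their centre line; the grasp point (between the pads) lies 19 mm behind it; z points along the fingers, y is the line along which they close (so a half turn about z gives the same grasp; the last joint's range is limited). The gripper opens to 85 mm and grips with 20 to 120 N. Pads are 22 mm wide; open, the fingers measure 114 mm over their backs; the gripper's body (76 mm by 85 mm) begins 54 mm behind the grasp point. The pads swing forward as they close: fully open they stand 13 mm farther back than shut.
Start: joints at [1.389, 0.501, -0.427, 1.55, 0.221, 1.138, -0.21], TCP at [0.28, -0.587, 0.231] pointing down, gripper open.
Joint ranges: [-2.88, 2.88], [-0.31, 2.03], [-1.54, 1.56], [0.2, 2.42], [-1.41, 4.55], [0.19, 2.02], [-2.57, 2.57]. Speed limits (rad/s): [2.57, 2.57, 3.14, 3.14, 3.14, 3.14, 3.14].

### API

Orientations are given as a 3x3 rotation matrix whose columns are the frame's x, y, z axes.
In Python, from bench import sensors, imaging, ctrl gives the robot as it stands.
- The arm moves only by the tool jog_arm, never from a script. Its argument "targets" is a list that holds one entry, the list of rows, each a list of 7 numbers: the closure, from 0 (fully open) to 1 (shut), then the shift along the tool's x, y, z in m, then the turn, a rotation vector about the tool's x, y, z in degrees. A call has 1 to 12 rows; each row is the pose to reach, as a shift and turn from the pose commanded when the call began, along the tool's axes at that moment; what a row does not reach only later rows make up. A row lasts 1/10 s, in which the tool goes at most 50 mm and 8.59 degrees, less where a joint would pass 70% of its speed; a pose out of reach is approached as far as the arm can. A call with a gripper value outside its range is refused whole. The fingers move at their own pace and stop on an object; the grip force is fixed at half the most. Time passes only in rows, so rows that repeat a pose let the fingers close. It gives the time, the measured TCP pose, the force, the opening and the grip force at its end, in the units of the state.
- sensors.get_state(): the state, without advancing time (a new reading comes with each control period).
- imaging.get_image(name): name is "scene" or "top"; returns a dict with "image" (480x640x3 uint8, red, green, blue), "camera_matrix" (3x3 intrinsics, pixels), "world_from_camera" (4x4, takes a point from camera to world coordinates). Camera axes: x right, y down, z forward; pixel columns grow to the right and rows downward; lengths in m; the calibration is good to about 2 mm. A picture is of the moment at which its call begins. There is no depth.
- ctrl.sign_off(): hands the job in; it is judged then, once.
The state is a dict: "t": time; "joint_positions": joint angles; "dq": joint speeds; "tau": joint torques, N m; "eef_pos": TCP position; "eef_rot": TCP orientation; "ft_force": force on the tool from outside, world axes, zero at the start; "ft_torque": the same for the moment, N m; "width": finger opening in m; "grasp_force": force on a finger pad.
Only numpy, scipy, OpenCV 4.12 (cv2) and the standard library are available. Lean on these libraries where they do the work, as an engineer would, in place of code of your own. Each camera call takes 0.05 s, during which the arm holds its last target. There are 200 camera calls.

### The job

Stand the two pen cases from the counter mat in the dispenser's pulled-out caddy, one in each leaning well, foot end down, cap up and fully home on the well floor, without forcing them. Once both are in, push the caddy fully shut under its hood, and leave the bottle, the jar and the carton on the counter alone.

Things in the scene. Friction and masses are not known exactly. Their poses are not given: they have to be found in the camera images.
- case_a: One of two identical hard grey plastic pen cases, about 70 g, 160 mm long, 24 mm thick, lying flat, cap end away from the robot. Origin: centre of its underside as it lies; x along its length towards the cap, y across, z up through its thickness. Foot part: x -80 to +35 mm, 26 mm wide. Cap: x +35 to +80 mm, 36 mm wide, too wide for the wells.
- case_b: The other pen case, identical to case_a, same frame.
- case_a_foot (a point): Centre of the foot end face of case_a (80 mm from its origin towards the foot, mid-thickness); axes as the case.
- case_b_foot (a point): The same point of case_b.
- dispenser: Fixed counter dispenser, open front towards the robot (its own -x). Origin on the counter. A clear plastic hood with white corner posts stands at its back: x +105 to +240 mm, 166 mm wide, 191 mm high (roof from x +130 mm, underside at 186 mm). In front of it a 6 mm base plate reaches to x -165 mm under the sliding caddy.
- caddy (a joint): How far the caddy is pulled out of the hood towards the robot (dispenser -x), m: 0 fully shut, 0.15 fully out. Stiff slide (about 3 N), stays where left.
- push_face (a point): Point on the outside of the caddy's upright front panel, mid-width, 45 mm above the counter (panel 150 mm wide, top edge 70 mm above the counter); axes as the dispenser. Push here towards the dispenser's +x to shut the caddy.
- rack (a point): Grey block of two wells on the caddy, leaning back 25 degrees (top away from the robot), 140 mm wide. Origin: mid-width, at the wells' inner floor. z runs up along the wells, y across to the left, x through the thickness. Each well is a pocket 30 mm wide (y), 28 mm thick (x), 90 mm deep along z, open at the top; front and back walls 5 mm.
- well_left (a point): Centre of the inner floor of the left well (rack y +40 mm); the mouth is 90 mm up along the rack's z. Axes as the rack.
- well_right (a point): Centre of the inner floor of the right well (rack y -40 mm), likewise.
- mat: Fixed black rubber counter mat, 250 mm (x) by 300 mm (y), 3 mm thick, on which the cases lie. Origin: centre of its underside.
- amber_bottle: Bystander: brown glass bottle, 48 mm across, 85 mm high, origin at centre of its underside.
- tablet_jar: Bystander: white jar, 54 mm across, 75 mm high, origin at centre of its underside.
- carton: Bystander: small paper carton, 45 x 75 x 34 mm, origin at centre of its underside.

How it is judged:
By the outcome, as a careful person would: the job done as asked, in the order asked, and still so for the second after the job is handed in, with the robot touching nothing.
It also fails if it takes over 72 s, if anything falls off the work surface, if the arm or the gripper's body presses on something with over 40 N, if the wrist force passes 120 N, or if a joint passes its speed limit or range.

## Working session

There is one attempt and no reset: what is moved stays moved. The work goes in short steps, Python scripts to look and compute and a tool call to move; the robot and the scene stay as the last step left them, time stands still between calls to the robot, and variables do not carry over. Pictures are saved under pics/ and viewed, at most 10 in all, crops included, and the job is handed in when it is done.

Besides the shell and the picture viewer there is one more tool, called after "Request:" in YAML: its name, and indented under it one key for each argument. jog_arm: Moves the arm, as the interface text tells. Its arguments: {"type":"object","properties":{"targets":{"type":"array","items":{"type":"array","items":{"type":"array","items":{"type":"number"}}}}},"required":["targets"]}

```bash
mkdir -p pics; python3 - <<'E'
from bench import sensors, imaging
import cv2,numpy as np
np.set_printoptions(precision=4,suppress=True)
for n in("scene","top"):
    d=imaging.get_image(n); cv2.imwrite(f"pics/{n}0.png",d["image"][:,:,::-1]); print(d["camera_matrix"],d["world_from_camera"])
s=sensors.get_state(); print(s["t"],s["eef_pos"],s["eef_rot"],s["width"],s["ft_force"])
E
```

```text
[[559.5073   0.     313.5829]
 [  0.     559.5073 241.7898]
 [  0.       0.       1.    ]] [[-0.811   0.443  -0.3822  1.0207]
 [ 0.5849  0.6265 -0.5151  0.5264]
 [ 0.0112 -0.6413 -0.7672  0.862 ]
 [ 0.      0.      0.      1.    ]]
[[528.3459   0.     312.135 ]
 [  0.     528.3459 233.018 ]
 [  0.       0.       1.    ]] [[-0.0136 -0.9849  0.1726  0.3805]
 [-0.9999  0.0133 -0.0028 -0.0065]
 [ 0.0005 -0.1726 -0.985   1.2247]
 [ 0.      0.      0.      1.    ]]
0.1 [ 0.2794 -0.5862  0.2303] [[ 0.9027  0.4303 -0.0007]
 [ 0.4303 -0.9027  0.0017]
 [ 0.0001 -0.0018 -1.    ]] 0.08532806726192994 [ 0.2006 -0.5549  0.189 ]
```

View pics/scene0.png

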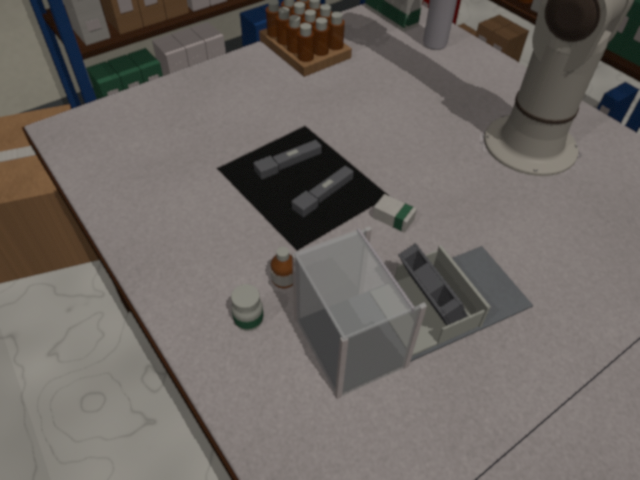

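View pics/top0.png

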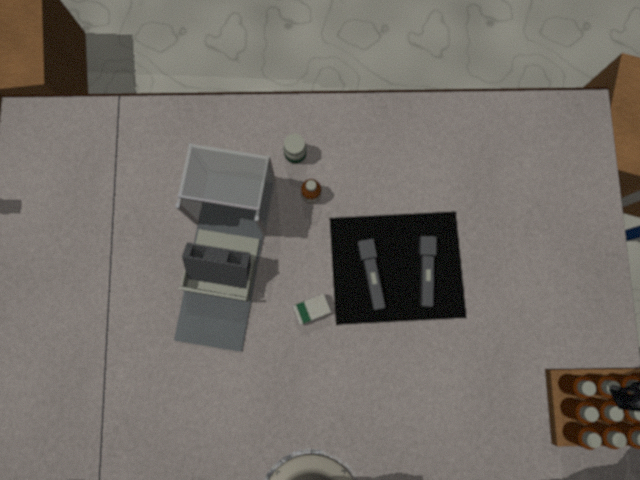

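The scene view shows the two cases on the black mat around (290,158) and (322,190), the dispenser near (390,300), and the bystanders at (395,210), (283,268) and (247,305). In the top view the cases are at (371,275) and (428,271), cap end up. The caddy's rack is at (217,265) and its front panel is near row 292.

```bash
cat > h.py <<'E'
from bench import sensors, imaging, ctrl
import cv2,numpy as np
np.set_printoptions(precision=4,suppress=True)
def ray(d,uv,z):
    """pixels -> world points on plane z"""
    uv=np.atleast_2d(uv).astype(float); K=d["camera_matrix"]; T=d["world_from_camera"]
    r=(np.c_[uv,np.ones(len(uv))]@np.linalg.inv(K).T)@T[:3,:3].T
    return T[:3,3]+r*((z-T[2,3])/r[:,2])[:,None]
def proj(d,P):
    T=np.linalg.inv(d["world_from_camera"]); p=(np.atleast_2d(P)@T[:3,:3].T+T[:3,3])@d["camera_matrix"].T
    return p[:,:2]/p[:,2:]
E
python3 - <<'E'
from h import *
t=imaging.get_image("top"); s=imaging.get_image("scene")
for n,d,(x0,y0,x1,y1) in (("t",t,(165,130,285,360)),("s",s,(280,220,540,400))):
    f=3 if n=="s" else 2.6
    c=d["image"][y0:y1,x0:x1,::-1]; c=cv2.resize(c,None,fx=f,fy=f,interpolation=cv2.INTER_CUBIC)
    cv2.imwrite(f"pics/{n}c.png",cv2.convertScaleAbs(c,alpha=1.3))
# cases
for n,d in (("top",t),("scene",s)):
    im=d["image"].astype(int); g=im.max(2)
    quad=ray(d,[[0,0]],0)
    mat=np.array([[331,214],[456,212],[465,317],[336,323]]) if n=="top" else np.array([[222,168],[306,129],[384,192],[299,244]])
    m=np.zeros(g.shape,np.uint8); cv2.fillPoly(m,[mat],255); m=cv2.erode(m,np.ones((7,7)))
    b=((g>50)&(m>0)).astype(np.uint8)
    k,l,st,c=cv2.connectedComponentsWithStats(b)
    for i in range(1,k):
        if st[i,4]<100: continue
        ys,xs=np.where(l==i); r=cv2.minAreaRect(np.c_[xs,ys].astype(np.float32))
        P=ray(d,np.c_[xs,ys],0.027); q=cv2.minAreaRect((P[:,:2]*1000).astype(np.float32))
        print(n,st[i],r,"world mm",q, "corners",cv2.boxPoints(q).round(1).tolist())
E
```

```text
top [420 236  17  71 891] ((428.0, 271.0), (16.0, 70.0), 0.0) world mm ((500.3525390625, -272.2503967285156), (36.63814926147461, 159.91087341308594), 87.20402526855469) corners [[419.6000061035156, -286.6000061035156], [579.2999877929688, -294.3999938964844], [581.0999755859375, -257.8999938964844], [421.3999938964844, -250.10000610351562]]
top [358 239  27  71 891] ((371.9038391113281, 274.01922607421875), (70.601806640625, 15.885407447814941), 78.69007110595703) world mm ((494.7656555175781, -144.04803466796875), (159.9231719970703, 36.50792694091797), 9.288578033447266) corners [[412.8999938964844, -138.89999389648438], [418.79998779296875, -175.0], [576.5999755859375, -149.1999969482422], [570.7000122070312, -113.0999984741211]]
scene [254 141  67  36 865] ((287.9794006347656, 157.54638671875), (17.230993270874023, 68.06243133544922), 68.96248626708984) world mm ((506.4517822265625, -268.4078674316406), (52.19112777709961, 159.9224853515625), 87.45929718017578) corners [[425.3999938964844, -290.8999938964844], [585.2000122070312, -298.0], [587.5, -245.89999389648438], [427.70001220703125, -238.8000030517578]]
scene [292 166  61  47 833] ((322.18994140625, 187.24267578125), (16.57184410095215, 65.73954772949219), 51.95295715332031) world mm ((499.1977233886719, -145.99362182617188), (162.04022216796875, 40.831321716308594), 11.687827110290527) corners [[415.70001220703125, -142.39999389648438], [424.0, -182.39999389648438], [582.7000122070312, -149.60000610351562], [574.4000244140625, -109.5999984741211]]
```

View pics/tc.png

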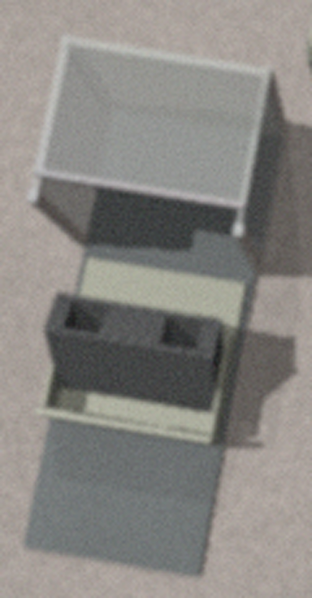

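View pics/sc.png

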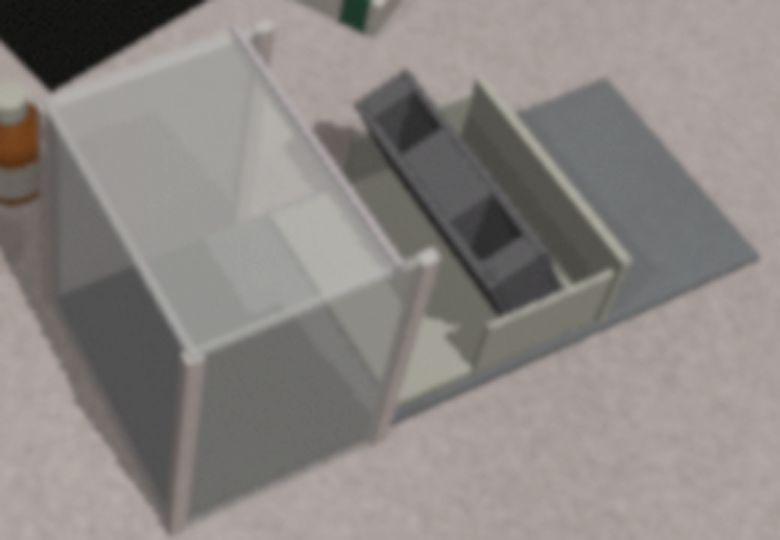

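The top crop shows the roof corners at (63,40), (272,72), (242,205) and (38,172). The well mouths are at (85,317) and (181,334), the panel's top edge runs (38,410)-(215,440), and the plate front (25,547)-(202,574). The scene crop shows the mouths at (487,228) and (400,105), the panel top (478,83)-(628,262), and the plate front (605,80)-(757,258).

```bash
cat >> h.py <<'E'
def tri(t,uvt,s,uvs):
    o=[];D=[]
    for d,uv in((t,uvt),(s,uvs)):
        p=ray(d,[uv],0)[0]; c=d["world_from_camera"][:3,3]; v=p-c; o.append(c); D.append(v/np.linalg.norm(v))
    A=[np.eye(3)-np.outer(v,v) for v in D]
    X=np.linalg.solve(A[0]+A[1],A[0]@o[0]+A[1]@o[1])
    return X,[float(np.linalg.norm(a@(X-c))) for a,c in zip(A,o)]
E
python3 - <<'E'
from h import *
t=imaging.get_image("top"); s=imaging.get_image("scene")
T=lambda c:((np.array(c)+.5)/2.6-.5+[165,130]); S=lambda c:((np.array(c)+.5)/3-.5+[280,220])
pts={"baseL":((25,547),(757,258),.006),"baseR":((202,574),(605,80),.006),"panL":((38,410),(628,262),.07),"panR":((215,440),(478,83),.07),
"roofFL":((38,172),(405,260),.191),"roofBL":((63,40),(190,352),.191),"roofBR":((272,72),(50,100),.191),"roofFR":((242,205),(240,32),.191),
"mouthL":((85,317),(487,228),.12),"mouthR":((181,334),(400,105),.12),"rackFarR":((222,318),(357,105),.12),"rackNearR":((217,355),(405,70),.12)}
for k,(a,b,z) in pts.items():
    X,e=tri(t,T(a),s,S(b)); print(k,X,np.round(e,4),"top@z",ray(t,[T(a)],z)[0][:2],"sc@z",ray(s,[S(b)],z)[0][:2])
E
```

```text
baseL [0.3528 0.3055 0.0014] [0.0008 0.0008] top@z [0.3525 0.305 ] sc@z [0.357 0.306]
baseR [0.3268 0.152  0.003 ] [0.0009 0.0009] top@z [0.3274 0.1509] sc@z [0.3286 0.1539]
panL [0.4667 0.2816 0.0681] [0.0002 0.0002] top@z [0.4665 0.2813] sc@z [0.4682 0.282 ]
panR [0.4398 0.134  0.0614] [0.0002 0.0002] top@z [0.4395 0.1328] sc@z [0.4459 0.1383]
roofFL [0.6402 0.2568 0.1926] [0.0008 0.0008] top@z [0.6411 0.2566] sc@z [0.6388 0.2568]
roofBL [0.7503 0.2384 0.1891] [0.0029 0.0029] top@z [0.7476 0.2401] sc@z [0.7529 0.237 ]
roofBR [0.72   0.0763 0.1877] [0.0004 0.0004] top@z [0.7192 0.0757] sc@z [0.7212 0.0788]
roofFR [0.6127 0.0989 0.1911] [0.0002 0.0002] top@z [0.6128 0.0988] sc@z [0.6126 0.099 ]
mouthL [0.54   0.2347 0.1076] [0.0012 0.0012] top@z [0.5375 0.233 ] sc@z [0.5487 0.2386]
mouthR [0.5256 0.1516 0.1184] [0.0046 0.0046] top@z [0.5226 0.1549] sc@z [0.5297 0.149 ]
rackFarR [0.5376 0.1244 0.1007] [0.0004 0.0004] top@z [0.5352 0.1218] sc@z [0.5496 0.1348]
rackNearR [0.5054 0.1271 0.1129] [0.0007 0.0007] top@z [0.5051 0.1256] sc@z [0.5098 0.1314]
```

```bash
python3 - <<'E'
from h import *
t=imaging.get_image("top"); s=imaging.get_image("scene")
for _ in range(5):
    pass
a=np.mean([imaging.get_image("top")["image"].astype(float) for _ in range(4)],0)
b=np.mean([imaging.get_image("scene")["image"].astype(float) for _ in range(4)],0)
ca=cv2.resize(a[238:298,176:256,::-1],None,fx=5,fy=5,interpolation=cv2.INTER_CUBIC)
cb=cv2.resize(b[238:338,394:474,::-1],None,fx=5,fy=5,interpolation=cv2.INTER_CUBIC)
ca=np.vstack([ca,np.zeros((200,400,3))])
c=np.hstack([ca,cb]); c=255*(np.clip(c,0,255)/255)**.6
cv2.imwrite("pics/rack.png",np.clip(c*1.1,0,255).astype(np.uint8))
E
```

```text
(no output)
```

View pics/rack.png

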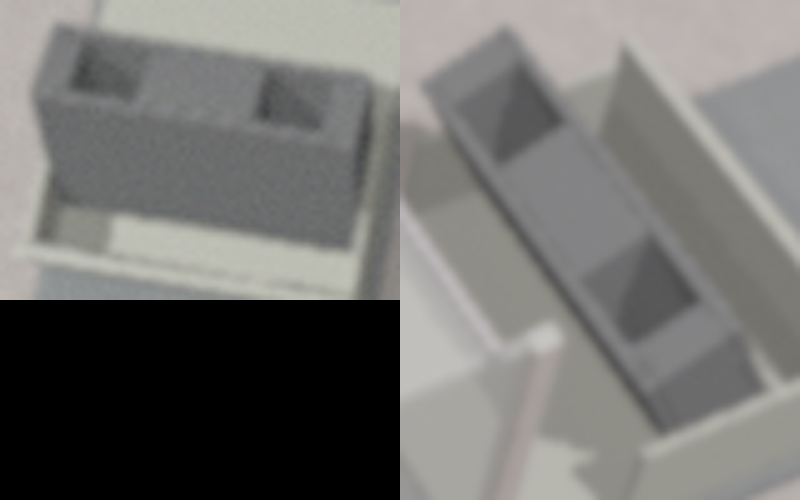

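Request:
jog_arm:
  targets:
    - [[0.4,0,0,0,0,0,0],[0.4,0,0,0,0,0,0]]

```text
t: 1.0
eef_pos: [0.2797, -0.5867, 0.2313]
eef_rot: [[0.903, 0.43, -0.0], [0.43, -0.903, 0.0], [0.0, -0.0, -1.0]]
ft_force: [0.3, -1.2, -0.7]
width: 0.0589
grasp_force: 0.0
```

The crop shows the rack's top face corners (top half: (58,26), (370,74), (362,136), (38,96)) and both mouths clearly in both views. I'll triangulate these corners and fit the rack frame to them.

```bash
python3 - <<'E'
from h import *
from scipy.spatial.transform import Rotation as R
t=imaging.get_image("top"); s=imaging.get_image("scene")
T=lambda c:((np.array(c)+.5)/5-.5+[176,238]); S=lambda c:((np.array(c)+.5)/5-.5+[394,238])
# local (x,y), top px, scene px
L=[((19,70),(58,26),(255,388)),((19,-70),(370,74),(25,85)),((-19,-70),(362,136),(110,26)),((-19,70),(38,96),(342,330)),
((14,55),(80,42),(237,345)),((14,25),(148,50),(182,280)),((-14,25),(138,100),(252,232)),((-14,55),(70,90),(300,300)),
((14,-25),(265,68),(100,163)),((14,-55),(332,77),(57,105)),((-14,-55),(324,132),(123,60)),((-14,-25),(258,122),(162,122))]
loc=np.array([[a/1000,b/1000,.09] for (a,b),_,_ in L]); W=[]
for l,a,b in L:
    X,e=tri(t,T(a),s,S(b)); W.append(X); print(l,X*1000,round(e[0]*1000,1))
W=np.array(W); m=W.mean(0); r,rs=R.align_vectors(W-m,loc-loc.mean(0))
M=r.as_matrix(); print(M,rs,"mouth centre",m)
print("tilt",np.degrees(np.arccos(M[2,2])),"yaw(y axis)",np.degrees(np.arctan2(-M[0,1],M[1,1])), "floor", m-M[:,2]*.09)
yaw=np.radians(-9.9);Rk=(R.from_euler('z',yaw)*R.from_euler('y',25,degrees=True)).as_matrix()
print("25deg model",Rk,"floor",m-Rk[:,2]*.09)
print("res mm",((W-m-(loc-loc.mean(0))@Rk.T)@Rk*1000).round(1))
for d,f,i in((t,T,1),(s,S,2)):
    print("reproj px",(proj(d,m+(loc-loc.mean(0))@Rk.T)-np.array([f(l[i]) for l in L])).round(1).tolist())
E
```

```text
(19, 70) [559.4836 260.1981  99.8282] 0.6
(19, -70) [537.2273 124.801  100.814 ] 0.3
(-19, -70) [507.094  128.2427 116.2624] 2.3
(-19, 70) [527.8818 264.8701 111.3446] 0.3
(14, 55) [553.2283 247.9161 103.2317] 1.7
(14, 25) [549.5781 218.7372 102.4733] 1.8
(-14, 25) [525.5583 221.4944 113.8197] 0.2
(-14, 55) [530.7565 250.0928 112.7402] 0.9
(14, -25) [540.6623 168.2241 104.9239] 1.6
(14, -55) [535.9978 140.1889 104.4322] 0.9
(-14, -55) [510.7337 142.7664 113.9585] 0.0
(-14, -25) [516.2611 170.2527 111.7519] 1.0
[[ 0.9134  0.1593  0.3745]
 [-0.1531  0.9871 -0.0464]
 [-0.3771 -0.0149  0.9261]] 0.008060645430211122 mouth centre [0.5329 0.1948 0.108 ]
tilt 22.172348452612052 yaw(y axis) -9.168218319703819 floor [0.4992 0.199  0.0246]
25deg model [[ 0.8928  0.1719  0.4163]
 [-0.1558  0.9851 -0.0727]
 [-0.4226  0.      0.9063]] floor [0.4954 0.2014 0.0264]
res mm [[-2.  -1.  -1. ]
 [-1.2  1.8  0.4]
 [ 2.9 -0.   1.6]
 [ 2.2 -1.8 -4.1]
 [-2.1  0.8  0.3]
 [-0.5  1.4  0.2]
 [ 0.8  0.   0.3]
 [ 1.5 -0.9 -0.6]
 [-1.6  0.1  2.4]
 [-1.2  1.7  2.1]
 [-0.2 -0.1 -0. ]
 [ 1.4 -2.1 -1.7]]
reproj px [[-0.5, -0.9], [1.1, -0.3], [-1.1, 2.2], [-1.5, -0.2], [1.3, -1.1], [1.4, -0.5], [0.0, 0.3], [-0.3, 0.1], [0.9, -0.5], [1.3, -0.1], [-0.0, -0.1], [-0.8, -0.3]]
reproj px [[-1.2, 0.9], [-0.8, -0.2], [0.2, -0.8], [1.3, -0.8], [-0.3, 0.6], [0.4, -0.2], [0.6, -0.2], [1.6, -0.1], [0.4, 1.2], [-0.3, 0.3], [-0.1, 0.1], [1.8, 0.1]]
```

Request:
jog_arm:
  targets:
    - [[0.3,0.439,-0.291,0.111,0,0,16.2],[0.3,0.439,-0.291,0.111,0,0,16.2],[0.3,0.439,-0.291,0.111,0,0,16.2],[0.3,0.439,-0.291,0.111,0,0,16.2],[0.3,0.439,-0.291,0.111,0,0,16.2],[0.3,0.439,-0.291,0.111,0,0,16.2],[0.3,0.439,-0.291,0.111,0,0,16.2],[0.3,0.439,-0.291,0.111,0,0,16.2],[0.3,0.439,-0.291,0.111,0,0,16.2],[0.3,0.439,-0.291,0.111,0,0,16.2],[0.3,0.439,-0.291,0.111,0,0,16.2],[0.3,0.439,-0.291,0.111,0,0,16.2]]

```text
t: 2.3
eef_pos: [0.5533, -0.1271, 0.1199]
eef_rot: [[0.985, 0.171, 0.002], [0.171, -0.985, 0.004], [0.002, -0.004, -1.0]]
ft_force: [-0.2, 0.6, -0.9]
width: 0.0597
grasp_force: 0.0
```

Request:
jog_arm:
  targets:
    - [[0.3,0,0,0,0,0,0],[0.3,0,0,0,0,0,0]]

```text
t: 2.5
eef_pos: [0.5503, -0.1367, 0.1203]
eef_rot: [[0.987, 0.16, -0.0], [0.16, -0.987, -0.001], [-0.001, 0.001, -1.0]]
ft_force: [-0.8, -0.5, 0.7]
width: 0.0593
grasp_force: 0.0
```

```bash
cat >> h.py <<'E'
from scipy.spatial.transform import Rotation as Rot
def frame(yaw,tilt):
    """tool axes: tilt 0 = pointing down with x at yaw; tilt 65 = insertion pose"""
    B=np.array([[1,0,0],[0,-1,0],[0,0,-1.]])
    return Rot.from_euler('z',yaw,degrees=True).as_matrix()@Rot.from_euler('y',-tilt,degrees=True).as_matrix()@B
def go(p,Rt):
    s=sensors.get_state(); A=s["eef_rot"]
    A=np.array(A); d=A.T@(np.array(p)-s["eef_pos"]); r=Rot.from_matrix(A.T@Rt).as_rotvec(degrees=True)
    print("t",round(s["t"],2),"at",np.array(s["eef_pos"]),"q",np.array(s["joint_positions"]),"F",np.array(s["ft_force"]),"w",s["width"]); print("shift",d,"turn",r.round(2))
E
python3 -c "
from h import *
go([.5511,-.1348,.006],frame(9.3,0))"
```

```text
t 2.5 at [ 0.5503 -0.1367  0.1203] q [ 0.5778  0.5031 -0.4877  1.8529  0.3043  0.8597 -1.4697] F [-0.7847 -0.4879  0.6572] w 0.05932735901842137
shift [ 0.0012 -0.0019  0.1143] turn [ 0.05  0.03 -0.11]
```

Request:
jog_arm:
  targets:
    - [[0.3,0,0,0.04,0,0,0],[0.3,0,0,0.075,0,0,0],[0.3,0,0,0.1,0,0,0],[0.3,0,0,0.113,0,0,0],[0.3,0,0,0.113,0,0,0],[0.3,0,0,0.113,0,0,0],[1,0,0,0.113,0,0,0],[1,0,0,0.113,0,0,0],[1,0,0,0.113,0,0,0],[1,0,0,0.113,0,0,0],[1,0,0,0.113,0,0,0],[1,0,0,0.113,0,0,0]]

```text
t: 3.7
eef_pos: [0.5524, -0.1357, 0.0092]
eef_rot: [[0.987, 0.161, 0.003], [0.161, -0.987, -0.001], [0.003, 0.002, -1.0]]
ft_force: [0.1, -0.8, 7.0]
width: 0.0347
grasp_force: 61.0
```

Request:
jog_arm:
  targets:
    - [[1,0,0,-0.03,0,0,0],[1,0,0,-0.08,0,0,0],[1,0,0,-0.13,0,0,0],[1,0,0,-0.18,0,0,0],[1,0,0,-0.22,0,8,0],[1,0,0,-0.25,0,16,0],[1,0,0,-0.28,0,24,0],[1,0,0,-0.29,0,32,0],[1,0,0,-0.29,0,40,0],[1,0,0,-0.29,0,48,0],[1,0,0,-0.29,0,56,0],[1,0,0,-0.29,0,65,0]]

```text
t: 4.9
eef_pos: [0.5501, -0.1257, 0.2892]
eef_rot: [[0.708, 0.193, 0.679], [0.12, -0.981, 0.154], [0.696, -0.028, -0.717]]
ft_force: [0.8, 0.4, -0.7]
width: 0.0348
grasp_force: 60.1
```

```bash
python3 -c "
from h import *
go([.5511,-.1348,.3],frame(9.3,65))"
```

```text
t 4.9 at [ 0.5501 -0.1257  0.2892] q [ 1.2774  0.0203 -0.8136  2.2613 -1.1314  0.4966  0.0107] F [ 0.8005  0.4357 -0.7284] w 0.03484996776831752
shift [ 0.0072  0.0088 -0.0084] turn [-2.43 20.88 -0.24]
```

```bash
cat >> h.py <<'E'
MC=np.array([.5329,.1948,.108]); YAW=-9.8
def well(side,h,foot=(-.137,0,-.006)):
    """TCP for foot centre h above the mouth (along the well); foot in tool axes"""
    F=frame(YAW,65); y=np.array([-np.sin(np.radians(YAW)),np.cos(np.radians(YAW)),0])
    return MC+side*.04*y+h*F[:,0]-F@np.array(foot),F
E
python3 -c "
from h import *
print(well(1,.04)); go(*well(1,.04))"
```

```text
(array([0.6188, 0.2206, 0.2659]), array([[ 0.4165, -0.1702,  0.8931],
       [-0.0719, -0.9854, -0.1543],
       [ 0.9063,  0.    , -0.4226]]))
t 4.9 at [ 0.5501 -0.1257  0.2892] q [ 1.2774  0.0203 -0.8136  2.2613 -1.1314  0.4966  0.0107] F [ 0.8005  0.4357 -0.7284] w 0.03484996776831752
shift [ 0.0738 -0.3257  0.1168] turn [-18.07  20.92  10.91]
```

```bash
python3 -c "
from h import *
go([.57,.215,.31],frame(YAW,65))"
```

```text
t 4.9 at [ 0.5501 -0.1257  0.2892] q [ 1.2774  0.0203 -0.8136  2.2613 -1.1314  0.4966  0.0107] F [ 0.8005  0.4357 -0.7284] w 0.03484996776831752
shift [ 0.0693 -0.3309  0.0511] turn [-18.07  20.92  10.91]
```

Request:
jog_arm:
  targets:
    - [[1,0.04,-0.05,0.01,-4,5,3],[1,0.05,-0.09,0.015,-6,7,4],[1,0.055,-0.13,0.02,-8,9,5],[1,0.06,-0.17,0.025,-10,11,6],[1,0.062,-0.21,0.03,-12,13,7],[1,0.065,-0.25,0.035,-14,15,8],[1,0.067,-0.29,0.04,-16,18,9],[1,0.069,-0.331,0.051,-18,21,11],[1,0.069,-0.331,0.051,-18,21,11],[1,0.069,-0.331,0.051,-18,21,11],[1,0.069,-0.331,0.051,-18,21,11],[1,0.069,-0.331,0.051,-18,21,11]]

```text
t: 6.1
eef_pos: [0.5407, -0.0263, 0.3644]
eef_rot: [[0.582, -0.054, 0.811], [-0.091, -0.996, -0.002], [0.808, -0.073, -0.585]]
ft_force: [0.3, -0.4, -0.2]
width: 0.0346
grasp_force: 61.1
```

```bash
python3 -c "
from h import *
go([.57,.215,.31],frame(YAW,65));go(*well(1,.04))"
```

```text
t 6.1 at [ 0.5407 -0.0263  0.3644] q [ 0.601  -0.3064 -0.4877  2.4236 -1.408   0.1912 -0.2955] F [ 0.2538 -0.4312 -0.2243] w 0.03460738263665662
shift [-0.0489 -0.238   0.0552] turn [-7.88 11.13 -0.22]
t 6.1 at [ 0.5407 -0.0263  0.3644] q [ 0.601  -0.3064 -0.4877  2.4236 -1.408   0.1912 -0.2955] F [ 0.2538 -0.4312 -0.2243] w 0.03460738263665662
shift [-0.0566 -0.2429  0.1206] turn [-7.88 11.13 -0.22]
```

```bash
cat > kin.py <<'E'
import numpy as np
from scipy.optimize import least_squares
from scipy.spatial.transform import Rotation as R
lo=np.array([-2.88,-.31,-1.54,.2,-1.41,.19,-2.57]);hi=np.array([2.88,2.03,1.56,2.42,4.55,2.02,2.57])
rz=lambda a:np.array([[np.cos(a),-np.sin(a),0],[np.sin(a),np.cos(a),0],[0,0,1]])
ry=lambda a:np.array([[np.cos(a),0,np.sin(a)],[0,1,0],[-np.sin(a),0,np.cos(a)]])
def fk(q,k,sg=(1,)*7,c=0):
    # k: d1 d3 a3 d5 a5 a6 d7, elbow offset a3 (and -a4)
    d1,d3,a3,a4,d5,a6,d7=k
    q=np.array(q)*sg
    M=rz(q[0])@ry(q[1]); p=np.array([0,0,d1]); M=M@rz(q[2]); p=p+M@[a3,0,d3]
    M=M@ry(q[3]); p=p+M@[a4,0,0]; M=M@rz(q[4]); p=p+M@[0,0,d5]; M=M@ry(q[5]); p=p+M@[a6,0,d7]
    return p,M@rz(q[6]+c)
E
cat > d.py <<'E'
Q=[[1.389,.501,-.427,1.55,.221,1.138,-.21],[.5778,.5031,-.4877,1.8529,.3043,.8597,-1.4697],[1.2774,.0203,-.8136,2.2613,-1.1314,.4966,.0107],[.601,-.3064,-.4877,2.4236,-1.408,.1912,-.2955]]
P=[[.28,-.587,.231],[.5503,-.1367,.1203],[.5501,-.1257,.2892],[.5407,-.0263,.3644]]
RR=[[[.9027,.4303,0],[.4303,-.9027,0],[0,0,-1]],[[.987,.16,0],[.16,-.987,-.001],[-.001,.001,-1]],[[.708,.193,.679],[.12,-.981,.154],[.696,-.028,-.717]],[[.582,-.054,.811],[-.091,-.996,-.002],[.808,-.073,-.585]]]
E
python3 - <<'E'
from kin import *; from d import *
import itertools
np.set_printoptions(precision=4,suppress=True)
RR=np.array(RR)
# orientation: which signs give consistent base offset for j1 and tool offset c
best=[]
for sg in itertools.product((1,-1),repeat=7):
    f=lambda v:np.concatenate([((rz(v[0])@fk(q,[0]*7,sg,v[1])[1])-r).ravel() for q,r in zip(Q,RR)])
    for c0 in (0,1.57,3.1,-1.57):
      for b0 in (0,1.57,3.14,-1.57):
        s=least_squares(f,[b0,c0],method='lm',max_nfev=40); best.append((s.cost,sg,s.x))
best.sort(key=lambda b:b[0])
for b in best[:6]: print(b)
E
```

```text
(np.float64(1.4961418728858031e-06), (-1, -1, -1, -1, -1, -1, -1), array([3.1415, 4.7123]))
(np.float64(1.4961418728858214e-06), (-1, -1, -1, -1, -1, -1, -1), array([3.1415, 4.7123]))
(np.float64(1.4961418728858402e-06), (-1, -1, -1, -1, -1, -1, -1), array([3.1415, 4.7123]))
(np.float64(1.496141872885962e-06), (-1, 1, -1, 1, -1, 1, -1), array([-0.0001,  1.5708]))
(np.float64(1.4961418728859745e-06), (-1, 1, -1, 1, -1, 1, -1), array([-0.0001,  1.5708]))
(np.float64(1.4961418728860037e-06), (-1, 1, -1, 1, -1, 1, -1), array([-0.0001,  1.5708]))
```

```bash
cat >> kin.py <<'E'
SG=(-1,1,-1,1,-1,1,-1); C=np.pi/2
def ik(p,Rt,k,q0):
    f=lambda q:np.concatenate([(fk(q,k,SG,C)[0]-p)*5,(fk(q,k,SG,C)[1]-Rt).ravel()])
    s=least_squares(f,np.clip(q0,lo+.03,hi-.03),bounds=(lo+.02,hi-.02),max_nfev=200); return s.x,s.cost
E
python3 - <<'E'
from kin import *; from d import *; import h
np.set_printoptions(precision=3,suppress=True)
g=lambda k:np.concatenate([fk(q,k,SG,C)[0]-p for q,p in zip(Q,P)])
s=least_squares(g,[.3,.4,0,0,.4,.0,.2]); print(s.x,s.cost,s.fun*1000)
k=s.x; np.save("k.npy",k)
rng=np.random.default_rng(0); Z=np.diag([-1,-1,1.])
for flip in(0,1):
  for side in(1,-1):
    for hh in(.04,-.09):
      p,F=h.well(side,hh); n=[];
      for _ in range(25):
        q,c=ik(p,F@Z if flip else F,k,rng.uniform(lo,hi))
        if c<1e-6: n.append(q)
      print(flip,side,hh,len(n)); print(np.array(n[:4]))
E
```

```text
[ 0.295  0.54  -0.057 -0.042  0.422 -0.048  0.424] 0.00030349235142284686 [  1.752  10.504  -0.369  10.621   6.173   3.382  13.203   5.773   0.126
 -10.577  -1.308  -3.138]
0 1 0.04 12
[[-0.138  0.43  -0.877  2.315  1.843  1.253  2.231]
 [-0.838  0.316  0.053  2.302  1.878  0.88   2.118]
 [-1.763  1.088  1.531  2.249  4.009  0.253 -0.41 ]
 [-0.017  0.512 -1.083  2.319  1.84   1.388  2.266]]
0 1 -0.09 13
[[-1.385  0.652  0.608  2.4    2.07   0.739  1.552]
 [-1.56   0.76   0.882  2.384  2.199  0.553  1.386]
 [-1.385  0.652  0.608  2.4    2.07   0.739  1.552]
 [-1.385  0.652  0.608  2.4    2.07   0.739  1.552]]
0 -1 0.04 15
[[-1.686  0.748  1.453  2.349  3.13   0.274  0.74 ]
 [-1.694  0.798  1.478  2.351  3.282  0.278  0.558]
 [-1.44   0.354  0.988  2.4    2.25   0.547  1.795]
 [-1.44   0.354  0.988  2.4    2.25   0.547  1.795]]
0 -1 -0.09 0
[]
1 1 0.04 14
[[-0.651  0.319 -0.183  2.305  1.866  0.96  -0.996]
 [ 0.123  0.82  -1.516  2.331  1.861  1.825 -0.762]
 [-0.157  0.421 -0.847  2.314  1.843  1.237 -0.915]
 [-1.143  0.341  0.442  2.296  1.907  0.744 -1.078]]
1 1 -0.09 16
[[-1.731  0.995  1.189  2.343  2.654  0.303 -2.305]
 [-1.385  0.652  0.608  2.4    2.07   0.739 -1.589]
 [-1.385  0.652  0.608  2.4    2.07   0.739 -1.589]
 [-1.854  1.413  1.441  2.361  3.857  0.385  2.549]]
1 -1 0.04 17
[[-1.44   0.354  0.988  2.4    2.25   0.547 -1.346]
 [-1.44   0.354  0.988  2.4    2.25   0.547 -1.346]
 [-1.443  0.355  0.992  2.4    2.252  0.545 -1.348]
 [-1.44   0.354  0.988  2.4    2.25   0.547 -1.346]]
1 -1 -0.09 0
[]
```

Request:
jog_arm:
  targets:
    - [[1,0,0,0,0,-8,0],[1,0,0,0,0,-16,0],[1,0,0,0,0,-24,0],[1,0,0,0,0,-32,0],[1,0,0,0,0,-40,0],[1,0,0,0,0,-48,0],[1,0,0,0,0,-54,0],[1,0,0,0,0,-54,0],[1,0,0,0,0,-54,0]]

```text
t: 7.0
eef_pos: [0.543, -0.0267, 0.3592]
eef_rot: [[0.998, -0.055, -0.006], [-0.054, -0.995, 0.086], [-0.011, -0.085, -0.996]]
ft_force: [1.2, -1.3, -1.8]
width: 0.0348
grasp_force: 61.0
```

```bash
cat > log.py <<'E'
from bench import sensors; import json,numpy as np
s=sensors.get_state(); json.dump([np.array(s[k]).tolist() for k in("joint_positions","eef_pos","eef_rot")],open(f"log{s['t']:.2f}.json","w"))
print(np.round(s["t"],2),np.round(s["joint_positions"],3),np.round(s["dq"],2),np.round(s["eef_pos"],4),np.round(s["eef_rot"],3).tolist(),np.round(s["width"],4))
E
python3 log.py
```

```text
7.0 [ 0.941  0.372 -1.139  1.628  0.257  1.35  -1.851] [-0.07 -0.09  0.04  0.   -0.05  0.03  0.04] [ 0.543  -0.0267  0.3592] [[0.998, -0.055, -0.006], [-0.054, -0.995, 0.086], [-0.011, -0.085, -0.996]] 0.0348
```

Request:
jog_arm:
  targets:
    - [[1,0.0,-0.04,0,0,0,8],[1,0.0,-0.08,0,0,0,16],[1,0.0,-0.12,0,0,0,20],[1,0.0,-0.15,0,0,0,20],[1,0.0,-0.15,0,0,0,20],[1,0.0,-0.15,0,0,0,20]]

```text
t: 7.6
eef_pos: [0.5483, 0.1244, 0.3759]
eef_rot: [[0.921, -0.389, 0.007], [-0.389, -0.918, 0.072], [-0.021, -0.069, -0.997]]
ft_force: [-0.2, -0.2, -0.8]
width: 0.0347
grasp_force: 61.1
```

```bash
python3 log.py
```

```text
7.6 [ 0.609  0.348 -1.073  1.587  0.249  1.351 -2.454] [ 0.03  0.01  0.03 -0.    0.01  0.01 -0.  ] [0.5483 0.1244 0.3759] [[0.921, -0.389, 0.007], [-0.389, -0.918, 0.072], [-0.021, -0.069, -0.997]] 0.0347
```

```bash
cat > kin2.py <<'E'
from kin import *
import glob,json
def fk2(q,K,Msg=SG):
    K=np.reshape(K,(7,3)); q=np.array(q)*SG; q[6]+=C
    M=np.eye(3); p=np.zeros(3)
    for i in range(7):
        M=M@(rz if i%2==0 else ry)(q[i]); p=p+M@K[i]
    return p,M
def data():
    from d import Q,P
    Q=[list(q) for q in Q];P=[list(p) for p in P]
    for f in glob.glob("log*.json"):
        a=json.load(open(f)); Q.append(a[0]);P.append(a[1])
    return np.array(Q),np.array(P)
def fit():
    Q,P=data()
    x0=np.zeros((7,3)); x0[0,2]=.33;x0[2,2]=.4;x0[4,2]=.4;x0[6,2]=.25
    w=np.full((7,3),.03); w[[0,2,4,6],2]=.003
    # along-axis offsets of ry joints (y) and rz joints kept; z offset after ry merges: suppress
    f=lambda k:np.concatenate([((fk2(q,k)[0]-p)/.001) for q,p in zip(Q,P)]+[((k.reshape(7,3)-x0)*w/.001).ravel()*1.])
    s=least_squares(f,x0.ravel()); n=3*len(Q)
    return s.x.reshape(7,3),s.fun[:n].reshape(-1,3)
if __name__=="__main__":
    np.set_printoptions(precision=4,suppress=True)
    K,r=fit(); print(K); print("res mm",r)
E
python3 kin2.py
```

```text
[[-0.0002 -0.0072  0.3468]
 [ 0.0001 -0.0072  0.0011]
 [ 0.0016 -0.0059  0.506 ]
 [ 0.0021 -0.0059  0.0007]
 [-0.0017 -0.0004  0.4693]
 [ 0.0013 -0.0004  0.0011]
 [-0.0001  0.0001  0.3591]]
res mm [[ 0.0146  0.0166  0.0569]
 [ 0.0158 -0.0248 -0.0221]
 [-0.023   0.0096 -0.0174]
 [ 0.0123  0.0029  0.0191]
 [-0.0009 -0.0401  0.0142]
 [-0.0104  0.0504 -0.0509]]
```

```bash
cat >> kin2.py <<'E'
def ik2(p,Rt,K,q0,mg=.02,reg=0):
    q0=np.clip(q0,lo+mg+.01,hi-mg-.01)
    f=lambda q:np.concatenate([(fk2(q,K)[0]-p)*5,(fk2(q,K)[1]-Rt).ravel(),reg*(q-q0)])
    s=least_squares(f,q0,bounds=(lo+mg,hi-mg),max_nfev=100); 
    r=f(s.x)[:12]; return s.x,np.abs(r).max()
E
python3 - <<'E'
from kin2 import *; import h
np.set_printoptions(precision=2,suppress=True)
K,_=fit(); np.save("K.npy",K)
rng=np.random.default_rng(0); Z=np.diag([-1,-1,1.])
for flip in(0,1):
  for side in(1,-1):
    for hh in(.04,-.09):
      p,F=h.well(side,hh); n=[]
      for _ in range(40):
        q,c=ik2(p,F@Z if flip else F,K,rng.uniform(lo,hi))
        if c<1e-3: n.append(q)
      n=np.array(n); print(flip,side,hh,len(n)); 
      if len(n): n=n[np.argsort(n[:,4])]; print(n[::max(1,len(n)//5)])
E
```

```text
0 1 0.04 24
[[-1.11  0.36  0.34  2.28  1.85  0.8   2.08]
 [-1.3   0.39  0.56  2.29  1.85  0.72  2.04]
 [-0.83  0.34  0.02  2.28  1.86  0.9   2.13]
 [-0.08  0.48 -0.85  2.25  1.93  1.21  2.27]
 [ 0.12  0.63 -1.12  2.25  1.98  1.39  2.36]
 [-1.86  1.15  1.52  2.3   4.04  0.23 -0.54]]
0 1 -0.09 24
[[-1.15  0.63  0.25  2.36  1.95  0.93  1.68]
 [-0.76  0.62 -0.19  2.35  1.96  1.15  1.81]
 [-0.53  0.66 -0.46  2.34  1.99  1.29  1.89]
 [-0.15  0.86 -0.9   2.33  2.09  1.59  2.06]
 [-0.07  0.94 -1.    2.33  2.13  1.68  2.12]
 [-1.83  1.08  1.09  2.38  2.39  0.31  0.91]]
0 -1 0.04 14
[[-0.27  0.29 -0.44  2.39  2.02  0.97  2.12]
 [-0.36  0.28 -0.35  2.4   2.02  0.94  2.1 ]
 [-0.43  0.27 -0.27  2.4   2.02  0.93  2.08]
 [-0.45  0.27 -0.25  2.4   2.02  0.92  2.08]
 [-0.46  0.27 -0.24  2.4   2.02  0.92  2.08]
 [-0.46  0.27 -0.24  2.4   2.02  0.92  2.08]
 [ 0.27  0.48 -1.07  2.38  2.05  1.22  2.28]]
0 -1 -0.09 0
1 1 0.04 33
[[-1.15  0.36  0.38  2.29  1.85  0.78 -1.07]
 [-0.9   0.34  0.1   2.28  1.86  0.87 -1.02]
 [-1.58  0.5   0.91  2.3   1.88  0.55 -1.21]
 [-0.03  0.51 -0.91  2.25  1.94  1.25 -0.85]
 [-1.87  1.18  1.53  2.3   4.09  0.25  2.55]
 [-1.87  1.19  1.54  2.3   4.12  0.27  2.51]]
1 1 -0.09 28
[[-1.06  0.62  0.14  2.36  1.95  0.99 -1.43]
 [-1.43  0.71  0.57  2.37  1.97  0.75 -1.58]
 [-0.38  0.71 -0.62  2.33  2.02  1.39 -1.2 ]
 [-0.17  0.84 -0.88  2.33  2.08  1.57 -1.09]
 [-1.96  1.45  1.33  2.38  3.76  0.29  2.52]
 [-1.98  1.58  1.4   2.38  3.99  0.39  2.22]]
1 -1 0.04 29
[[-0.28  0.29 -0.44  2.4   2.02  0.97 -1.03]
 [-0.17  0.31 -0.56  2.39  2.02  1.   -1.01]
 [-0.44  0.27 -0.26  2.4   2.02  0.92 -1.06]
 [-0.45  0.27 -0.25  2.4   2.02  0.92 -1.06]
 [ 0.17  0.42 -0.95  2.38  2.04  1.15 -0.91]
 [ 0.28  0.5  -1.1   2.38  2.05  1.23 -0.86]]
1 -1 -0.09 0
```

```bash
cat >> h.py <<'E'
def pick(x,y,yaw,dl,zg=.027,xg=.057):
    """TCP pose for a case lying at x,y,yaw with the tool leaning dl deg"""
    F=frame(yaw,-dl); c=np.radians(yaw)
    G=np.array([x+xg*np.cos(c),y+xg*np.sin(c),zg]); return G+.019*F[:,2],F
def place(side,h,dl,zg=.027,xg=.057,off=(0,0)):
    """TCP pose with the foot centre h above the mouth of a well, same grasp; off: shift in rack x,y"""
    a=np.radians(dl); t=np.array([xg-.019*np.sin(a),0,zg-.003-.019*np.cos(a)])-[-.08,0,.012]
    Rk=(Rot.from_euler('z',YAW,degrees=True)*Rot.from_euler('y',25,degrees=True)).as_matrix()
    Rc=np.c_[Rk[:,2],Rk[:,1],-Rk[:,0]]
    return MC+side*.04*Rk[:,1]+h*Rk[:,2]+Rk[:,:2]@np.array(off)+Rc@t, frame(YAW,65-dl)
E
python3 - <<'E'
from kin2 import *; import h,json
np.set_printoptions(precision=2,suppress=True)
K=np.load("K.npy"); q0=np.array([.609,.348,-1.073,1.587,.249,1.351,-2.454]); Z=np.diag([-1,-1,1.])
for dl in(20,30,40):
  for flip in (0,1):
    Y=Z if flip else np.eye(3)
    for nm,(p,F) in {"pick1":h.pick(.4948,-.144,9.3,dl),"pick2":h.pick(.5004,-.2723,-2.8,dl),"L+":h.place(1,.05,dl),"L-":h.place(1,-.09,dl),"R+":h.place(-1,.05,dl),"R-":h.place(-1,-.09,dl)}.items():
      b=None
      for s in range(8):
        q0=np.array([[.6,.35,-.5,1.6,.25,1.2,-1.5],[.2,.3,-.4,1.9,.0,.7,-1.5],[-.2,.3,.3,1.9,.5,.7,1],[-.4,.4,.6,1.9,-.3,.6,1.5],[0,.5,0,2.2,1,.5,0],[0,.5,0,2,0,.5,1.5],[.4,.5,-.8,2,.8,.7,0],[-.4,.3,0,2,.5,.5,-1]][s])
        q,c=ik2(p,F@Y,K,q0,.05)
        if c<1e-3: 
          m=np.minimum(q-lo,hi-q).min()
          if b is None or m>b[1]: b=(q,m)
      print(dl,flip,nm,p.round(3),None if b is None else b)
E
```

```text
20 0 pick1 [ 0.55 -0.14  0.01] (array([ 0.28,  0.81, -0.21,  1.61,  0.28,  1.09, -1.48]), np.float64(0.811643567654958))
20 0 pick2 [ 0.55 -0.28  0.01] (array([ 0.22,  0.89,  0.22,  1.46, -0.06,  1.14, -1.2 ]), np.float64(0.880558398947459))
20 0 L+ [0.62 0.22 0.27] (array([-1.75,  0.63,  1.41,  2.13, -0.43,  0.27, -1.95]), np.float64(0.07894714131038683))
20 0 L- [0.56 0.23 0.14] (array([-0.49,  0.42, -0.34,  2.25,  1.66,  0.74,  2.31]), np.float64(0.1664884836504461))
20 0 R+ [0.61 0.14 0.27] None
20 0 R- [0.55 0.15 0.14] (array([ 0.19,  0.52, -0.96,  2.37,  1.84,  0.95,  2.35]), np.float64(0.050447786173308806))
20 1 pick1 [ 0.55 -0.14  0.01] (array([ 0.54,  0.9 , -0.6 ,  1.6 ,  0.57,  1.2 ,  1.45]), np.float64(0.8213259903720571))
20 1 pick2 [ 0.55 -0.28  0.01] (array([ 0.42,  0.88, -0.1 ,  1.45,  0.2 ,  1.16,  1.76]), np.float64(0.8129903079348721))
20 1 L+ [0.62 0.22 0.27] (array([ 0.17,  0.36, -0.98,  2.08,  1.42,  0.88, -0.32]), np.float64(0.3424863008938259))
20 1 L- [0.56 0.23 0.14] (array([ 0.13,  0.71, -1.11,  2.24,  1.79,  1.19, -0.72]), np.float64(0.18353544523341592))

[... 2346 characters left out ...]
57))
40 1 pick1 [ 0.54 -0.14  0.01] (array([0.03, 1.02, 0.1 , 1.31, 0.09, 1.49, 1.81]), np.float64(0.5331824658037798))
40 1 pick2 [ 0.55 -0.27  0.01] (array([0.25, 1.11, 0.13, 1.12, 0.08, 1.59, 1.85]), np.float64(0.4316625793656137))
40 1 L+ [0.61 0.22 0.27] (array([ 0.23,  0.39, -0.95,  1.85,  0.84,  0.91,  0.28]), np.float64(0.5715801032477896))
40 1 L- [0.56 0.23 0.14] (array([ 0.18,  0.55, -0.99,  2.06,  1.2 ,  0.84, -0.16]), np.float64(0.3621647624961666))
40 1 R+ [0.6  0.14 0.27] (array([ 0.43,  0.29, -0.98,  1.95,  0.74,  0.8 ,  0.45]), np.float64(0.47070097611975426))
40 1 R- [0.54 0.15 0.14] (array([ 0.38,  0.47, -1.02,  2.17,  1.2 ,  0.72, -0.08]), np.float64(0.24988657098839528))
```

```bash
python3 -c "
from h import *
go([.5524,-.1357,.08],frame(9.3,0))"
```

```text
t 7.6 at [0.5483 0.1244 0.3759] q [ 0.6086  0.3485 -1.0727  1.5874  0.2486  1.3509 -2.4538] F [-0.1994 -0.1681 -0.819 ] w 0.03471888829820719
shift [0.1112 0.2577 0.2765] turn [ -4.19   0.08 -32.22]
```

Request:
jog_arm:
  targets:
    - [[1,0.02,0.05,0.02,-1,0,-7],[1,0.04,0.09,0.04,-2,0,-14],[1,0.06,0.14,0.06,-3,0,-21],[1,0.08,0.18,0.09,-4,0,-28],[1,0.1,0.22,0.12,-4.2,0,-32.2],[1,0.111,0.258,0.16,-4.2,0,-32.2],[1,0.111,0.258,0.2,-4.2,0,-32.2],[1,0.111,0.258,0.24,-4.2,0,-32.2],[1,0.111,0.258,0.277,-4.2,0,-32.2],[1,0.111,0.258,0.277,-4.2,0,-32.2],[1,0.111,0.258,0.277,-4.2,0,-32.2],[1,0.111,0.258,0.277,-4.2,0,-32.2]]

```text
t: 8.8
eef_pos: [0.5531, -0.1369, 0.0811]
eef_rot: [[0.987, 0.158, 0.0], [0.158, -0.987, 0.0], [0.0, -0.0, -1.0]]
ft_force: [0.2, 0.8, 0.1]
width: 0.0348
grasp_force: 61.0
```

```bash
python3 log.py; python3 -c "
from h import *
go([.5524,-.1357,.010],frame(9.3,0))"
```

```text
8.8 [ 0.864  0.71  -0.9    1.857  0.695  0.924 -1.776] [-0.01 -0.01 -0.01 -0.01  0.01 -0.   -0.01] [ 0.5531 -0.1369  0.0811] [[0.987, 0.158, 0.0], [0.158, -0.987, 0.0], [0.0, -0.0, -1.0]] 0.0348
t 8.8 at [ 0.5531 -0.1369  0.0811] q [ 0.8641  0.7103 -0.9003  1.8568  0.6949  0.9237 -1.7762] F [0.2458 0.8241 0.0721] w 0.034798439869298675
shift [-0.0005 -0.0013  0.0711] turn [-0.   -0.02 -0.19]
```

Request:
jog_arm:
  targets:
    - [[1,0,0,0.03,0,0,0],[1,0,0,0.055,0,0,0],[1,0,0,0.067,0,0,0],[1,0,0,0.07,0,0,0],[1,0,0,0.07,0,0,0],[0.3,0,0,0.07,0,0,0],[0.3,0,0,0.07,0,0,0],[0.3,0,0,0.07,0,0,0],[0.3,0,0,0.07,0,0,0],[0.3,0,0,0.03,0,0,0],[0.3,0,0,-0.02,0,0,0],[0.3,0,0,-0.06,0,0,0]]

```text
t: 10.0
eef_pos: [0.5519, -0.1355, 0.1405]
eef_rot: [[0.987, 0.16, -0.003], [0.16, -0.987, 0.002], [-0.003, -0.002, -1.0]]
ft_force: [0.2, 0.1, 0.3]
width: 0.0593
grasp_force: 0.0
```

Request:
jog_arm:
  targets:
    - [[0.3,-0.03,-0.02,-0.03,0,0,-8],[0.3,-0.05,-0.04,-0.06,0,0,-16],[0.3,-0.1,-0.08,-0.06,0,0,-24],[0.3,-0.14,-0.11,-0.06,0,0,-32],[0.3,-0.17,-0.14,-0.06,0,0,-40],[0.3,-0.2,-0.17,-0.06,0,0,-48],[0.3,-0.2,-0.2,-0.06,0,0,-56],[0.3,-0.2,-0.2,-0.06,0,0,-64],[0.3,-0.2,-0.2,-0.06,0,0,-72],[0.3,-0.2,-0.2,-0.06,0,0,-80],[0.3,-0.2,-0.2,-0.06,0,0,-88],[0.3,-0.2,-0.2,-0.06,0,0,-96]]

```text
t: 11.2
eef_pos: [0.3223, 0.0295, 0.1995]
eef_rot: [[-0.182, 0.983, -0.004], [0.983, 0.182, -0.0], [0.0, -0.004, -1.0]]
ft_force: [-0.0, 0.5, 0.2]
width: 0.0599
grasp_force: 0.0
```

```bash
cat > cases.py <<'E'
from h import *
t=imaging.get_image("top")
g=t["image"].max(2); m=np.zeros(g.shape,np.uint8); cv2.fillPoly(m,[np.array([[331,214],[456,212],[465,317],[336,323]])],255); m=cv2.erode(m,np.ones((7,7)))
k,l,st,c=cv2.connectedComponentsWithStats(((g>50)&(m>0)).astype(np.uint8))
for i in range(1,k):
    if st[i,4]<100: continue
    ys,xs=np.where(l==i); P=ray(t,np.c_[xs,ys],.027)
    print(st[i],cv2.minAreaRect((P[:,:2]*1000).astype(np.float32)))
E
python3 cases.py; python3 log.py
```

```text
[420 236  17  71 892] ((500.271240234375, -272.27069091796875), (36.68661880493164, 159.9088897705078), 87.20402526855469)
[357 239  28  71 900] ((495.23089599609375, -144.48370361328125), (160.41329956054688, 36.92008590698242), 10.8077392578125)
11.25 [ 1.071 -0.143 -1.138  2.301 -0.165  0.911  0.23 ] [ 0.03  0.   -0.03  0.   -0.02  0.   -0.28] [0.3223 0.0295 0.1995] [[-0.189, 0.982, -0.004], [0.982, 0.189, 0.0], [0.001, -0.004, -1.0]] 0.0599
```

```bash
cat >> h.py <<'E'
Z=np.diag([-1,-1,1.])
E
python3 - <<'E'
from h import *
p,F=pick(.4952,-.1445,10.0,40,xg=.064); print(p,F@Z)
go(p+[0,0,.10],F@Z)
from kin2 import *
q,c=ik2(p+[0,0,.1],F@Z,np.load("K.npy"),sensors.get_state()["joint_positions"],reg=1e-3);print(q,c)
E
```

```text
[ 0.5462 -0.1355  0.0124] [[-0.7544 -0.1736 -0.633 ]
 [-0.133   0.9848 -0.1116]
 [ 0.6428  0.     -0.766 ]]
t 11.25 at [0.3223 0.0295 0.1995] q [ 1.0714 -0.1432 -1.1375  2.3015 -0.165   0.9112  0.2302] F [-0.0754 -1.3086 -0.6689] w 0.05992428065249466
shift [-0.2044  0.189   0.0861] turn [ 30.85  31.27 -85.17]
[ 0.4815  1.0227 -0.7213  1.2715  0.5993  1.787   1.4492] 3.7572777378258593e-06
```

Request:
jog_arm:
  targets:
    - [[0.3,-0.204,0.189,0.086,30.9,31.3,-85.2],[0.3,-0.204,0.189,0.086,30.9,31.3,-85.2],[0.3,-0.204,0.189,0.086,30.9,31.3,-85.2],[0.3,-0.204,0.189,0.086,30.9,31.3,-85.2],[0.3,-0.204,0.189,0.086,30.9,31.3,-85.2],[0.3,-0.204,0.189,0.086,30.9,31.3,-85.2],[0.3,-0.204,0.189,0.086,30.9,31.3,-85.2],[0.3,-0.204,0.189,0.086,30.9,31.3,-85.2],[0.3,-0.204,0.189,0.086,30.9,31.3,-85.2],[0.3,-0.204,0.189,0.086,30.9,31.3,-85.2],[0.3,-0.204,0.189,0.086,30.9,31.3,-85.2],[0.3,-0.204,0.189,0.086,30.9,31.3,-85.2]]

```text
t: 12.45
eef_pos: [0.5441, -0.1385, 0.112]
eef_rot: [[-0.757, -0.154, -0.635], [-0.117, 0.988, -0.1], [0.643, -0.001, -0.766]]
ft_force: [-0.7, 0.7, -0.1]
width: 0.0598
grasp_force: 0.0
```

Request:
jog_arm:
  targets:
    - [[0.3,0,0,0,0,0,0],[0.3,0,0,0,0,0,0],[0.3,0,0,0,0,0,0]]

```text
t: 12.75
eef_pos: [0.544, -0.139, 0.1127]
eef_rot: [[-0.76, -0.148, -0.633], [-0.111, 0.989, -0.098], [0.64, -0.004, -0.768]]
ft_force: [-0.6, -0.1, -0.4]
width: 0.0598
grasp_force: 0.0
```

```bash
python3 - <<'E'
from h import *
p,F=pick(.4952,-.1445,10.0,40,xg=.064)
go(p,F@Z)
E
```

```text
t 12.75 at [ 0.544  -0.139   0.1127] q [ 0.6053  1.1285 -0.9851  1.272   0.762   1.8854  1.3101] F [-0.5756 -0.1275 -0.3959] w 0.05978703403540252
shift [-0.0663  0.0036  0.0753] turn [ 0.76  0.2  -1.29]
```

Request:
jog_arm:
  targets:
    - [[0.3,-0.02,0.004,0.02,0.8,0.2,-1.3],[0.3,-0.04,0.004,0.043,0.8,0.2,-1.3],[0.3,-0.056,0.004,0.063,0.8,0.2,-1.3],[0.3,-0.066,0.004,0.075,0.8,0.2,-1.3],[0.3,-0.066,0.004,0.075,0.8,0.2,-1.3],[0.3,-0.066,0.004,0.075,0.8,0.2,-1.3],[1,-0.066,0.004,0.075,0.8,0.2,-1.3],[1,-0.066,0.004,0.075,0.8,0.2,-1.3],[1,-0.066,0.004,0.075,0.8,0.2,-1.3],[1,-0.066,0.004,0.075,0.8,0.2,-1.3],[1,-0.066,0.004,0.075,0.8,0.2,-1.3],[1,-0.066,0.004,0.075,0.8,0.2,-1.3]]

```text
t: 13.95
eef_pos: [0.547, -0.134, 0.0144]
eef_rot: [[-0.754, -0.178, -0.632], [-0.137, 0.984, -0.114], [0.642, 0.001, -0.766]]
ft_force: [1.6, -0.4, 6.8]
width: 0.0347
grasp_force: 60.2
```

```bash
python3 log.py
```

```text
13.95 [ 0.57   1.249 -0.936  1.265  0.837  1.789  1.317] [ 0. -0. -0. -0. -0.  0. -0.] [ 0.547  -0.134   0.0144] [[-0.754, -0.178, -0.632], [-0.137, 0.984, -0.114], [0.642, 0.001, -0.766]] 0.0347
```

```bash
python3 - <<'E'
from h import *
go([.547,-.134,.17],frame(10,-30)@Z)
go([.53,.08,.35],frame(0,10)@Z)
print(place(1,.05,40,zg=.029,xg=.065))
E
```

```text
t 13.95 at [ 0.547  -0.134   0.0144] q [ 0.5704  1.2494 -0.9364  1.2646  0.8371  1.7888  1.3169] F [ 1.6326 -0.3772  6.7728] w 0.0347027035909565
shift [ 0.1     0.0001 -0.1193] turn [-0.12 -9.96  0.25]
t 13.95 at [ 0.547  -0.134   0.0144] q [ 0.5704  1.2494 -0.9364  1.2646  0.8371  1.7888  1.3169] F [ 1.6326 -0.3772  6.7728] w 0.0347027035909565
shift [ 0.1991  0.2139 -0.2709] turn [ -2.69 -49.83  10.25]
(array([0.6163, 0.221 , 0.2734]), array([[ 0.8931, -0.1702,  0.4165],
       [-0.1543, -0.9854, -0.0719],
       [ 0.4226,  0.    , -0.9063]]))
```

Request:
jog_arm:
  targets:
    - [[1,0.02,0,-0.024,0,0,0],[1,0.05,0,-0.06,0,-2,0],[1,0.08,0,-0.095,0,-6,0],[1,0.1,0.01,-0.12,0,-10,0.2],[1,0.12,0.04,-0.15,-0.5,-18,2],[1,0.14,0.08,-0.18,-1,-26,4],[1,0.16,0.12,-0.21,-1.5,-34,6],[1,0.18,0.16,-0.24,-2,-42,8],[1,0.199,0.2,-0.271,-2.7,-49.8,10.2],[1,0.199,0.214,-0.271,-2.7,-49.8,10.2],[1,0.199,0.214,-0.271,-2.7,-49.8,10.2],[1,0.199,0.214,-0.271,-2.7,-49.8,10.2]]

```text
t: 15.15
eef_pos: [0.5294, 0.0796, 0.3487]
eef_rot: [[-0.985, -0.002, 0.172], [-0.002, 1.0, -0.002], [-0.172, -0.002, -0.985]]
ft_force: [0.1, -1.1, -0.3]
width: 0.0349
grasp_force: 59.9
```

```bash
python3 - <<'E'
from h import *
p,F=place(1,.06,40,zg=.029,xg=.065)
go(p,F@Z)
E
```

```text
t 15.15 at [0.5294 0.0796 0.3487] q [ 1.0244  0.3637 -1.5176  1.8091  0.4786  1.188   0.9575] F [ 0.0794 -1.096  -0.2681] w 0.03492444927360782
shift [-0.0787  0.1407  0.0806] turn [  2.84 -15.06   9.51]
```

Request:
jog_arm:
  targets:
    - [[1,-0.01,0.04,0.005,0.5,-3,2],[1,-0.02,0.08,0.01,1,-6,4],[1,-0.035,0.115,0.03,2,-10,7],[1,-0.06,0.141,0.06,2.8,-15,9.5],[1,-0.079,0.141,0.081,2.8,-15,9.5],[1,-0.079,0.141,0.081,2.8,-15,9.5],[1,-0.079,0.141,0.081,2.8,-15,9.5],[1,-0.079,0.141,0.081,2.8,-15,9.5]]

```text
t: 15.95
eef_pos: [0.6211, 0.2206, 0.2816]
eef_rot: [[-0.895, 0.171, 0.413], [0.157, 0.985, -0.068], [-0.419, 0.004, -0.908]]
ft_force: [0.6, 0.1, 0.2]
width: 0.0347
grasp_force: 59.9
```

```bash
python3 - <<'E'
from h import *
p,F=place(1,.06,40,zg=.029,xg=.065)
go(p,F@Z)
a=imaging.get_image("top");b=imaging.get_image("scene")
ca=cv2.resize(a["image"][190:310,160:240,::-1],None,fx=5,fy=5,interpolation=cv2.INTER_CUBIC)
cb=cv2.resize(b["image"][210:330,390:470,::-1],None,fx=5,fy=5,interpolation=cv2.INTER_CUBIC)
c=255*(np.hstack([ca,cb])/255.)**.6
cv2.imwrite("pics/pre1.png",c.astype(np.uint8))
# where the foot should be now (far & near edges) in both pictures, crop px
s=sensors.get_state()
Rk=(Rot.from_euler('z',YAW,degrees=True)*Rot.from_euler('y',25,degrees=True)).as_matrix()
T,R=np.array(s["eef_pos"]),np.array(s["eef_rot"])
foot=T+(R@Z)@(F.T@(MC+.04*Rk[:,1]+.06*Rk[:,2]-p)); print("foot",foot)
for d,o in((a,(160,190)),(b,(390,210))):
    c=[foot+Rk@[x,y,0] for x,y in((.012,.013),(.012,-.013),(-.012,-.013),(-.012,.013))]
    m=[MC+.04*Rk[:,1]+Rk@[x,y,0] for x,y in((.014,.015),(.014,-.015),(-.014,-.015),(-.014,.015))]
    print(((proj(d,c)-o+.5)*5).round().tolist(),((proj(d,m)-o+.5)*5).round().tolist())
E
```

```text
t 15.95 at [0.6211 0.2206 0.2816] q [ 0.3312  0.4407 -1.0928  1.8132  0.884   0.9827  0.2709] F [0.5668 0.1295 0.1869] w 0.034745045951092915
shift [ 0.0001 -0.0004 -0.0011] turn [ 0.18 -0.25 -0.14]
foot [0.5654 0.2306 0.1628]
[[151.0, 200.0], [213.0, 209.0], [198.0, 257.0], [135.0, 247.0]] [[167.0, 277.0], [236.0, 288.0], [219.0, 342.0], [149.0, 331.0]]
[[222.0, 414.0], [175.0, 352.0], [239.0, 308.0], [288.0, 370.0]] [[256.0, 489.0], [205.0, 419.0], [275.0, 371.0], [329.0, 440.0]]
```

View pics/pre1.png

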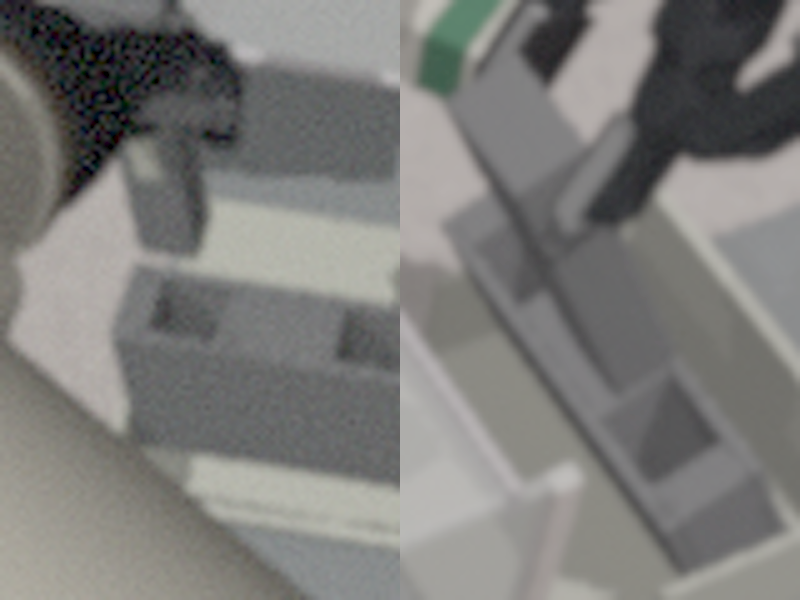

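The foot is clear above the left mouth, with its near corners at (138,246) and (197,256) in the top crop, as predicted. The mouth (far-left 160,275; near-left 150,330) sits about 1.5 mm further to +y than modelled, so I'll shift by that before lowering.

Request:
jog_arm:
  targets:
    - [[1,0.012,0.0015,0.009,0.2,-0.2,-0.1],[1,0.027,0.0015,0.022,0.2,-0.2,-0.1],[1,0.042,0.0015,0.034,0.2,-0.2,-0.1],[1,0.046,0.0015,0.0375,0.2,-0.2,-0.1],[1,0.05,0.0015,0.041,0.2,-0.2,-0.1],[1,0.053,0.0015,0.044,0.2,-0.2,-0.1],[1,0.053,0.0015,0.044,0.2,-0.2,-0.1]]

```text
t: 16.75
eef_pos: [0.5933, 0.2273, 0.2214]
eef_rot: [[-0.892, 0.172, 0.419], [0.156, 0.985, -0.073], [-0.425, 0.0, -0.905]]
ft_force: [-0.4, 0.5, -0.5]
width: 0.0351
grasp_force: 60.3
```

```bash
python3 - <<'E'
from h import *
p,F=place(1,-.01,40,zg=.029,xg=.065)
go(p,F@Z)
a=imaging.get_image("top");b=imaging.get_image("scene")
ca=cv2.resize(a["image"][190:310,160:240,::-1],None,fx=5,fy=5,interpolation=cv2.INTER_CUBIC)
cb=cv2.resize(b["image"][210:330,390:470,::-1],None,fx=5,fy=5,interpolation=cv2.INTER_CUBIC)
c=255*(np.hstack([ca,cb])/255.)**.6
cv2.imwrite("pics/pre2.png",c.astype(np.uint8))
E
```

```text
t 16.75 at [0.5933 0.2273 0.2214] q [ 0.2589  0.4634 -1.0347  1.9283  0.9898  0.8997  0.1069] F [-0.39    0.534  -0.5159] w 0.035055350820960826
shift [ 0.0024 -0.0023  0.0015] turn [-0.01  0.17 -0.08]
```

View pics/pre2.png

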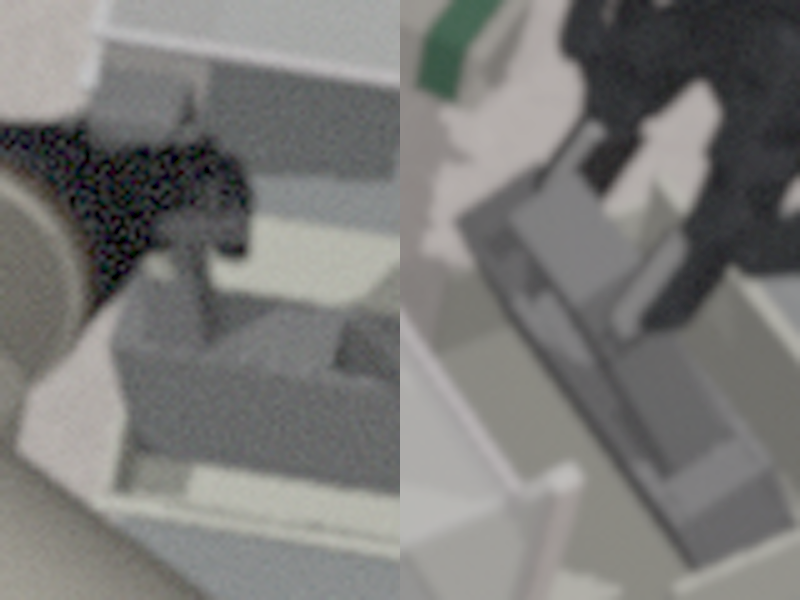

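The case now stands at the left mouth with its lower edge near (665,475)-(735,432) in the scene crop, and the force is low. I'll keep lowering it slowly.

Request:
jog_arm:
  targets:
    - [[1,0.003,0,0.0025,0,0,0],[1,0.006,0,0.005,0,0,0],[1,0.009,0,0.0075,0,0,0],[1,0.012,0,0.01,0,0,0],[1,0.015,0,0.0125,0,0,0]]

```text
t: 17.35
eef_pos: [0.584, 0.2292, 0.202]
eef_rot: [[-0.893, 0.17, 0.417], [0.154, 0.985, -0.072], [-0.423, -0.0, -0.906]]
ft_force: [0.8, -0.8, -1.1]
width: 0.0349
grasp_force: 60.2
```

```bash
python3 - <<'E'
from h import *
for h in(-.07,-.09):
    p,F=place(1,h,40,zg=.029,xg=.065,off=(0,.0018)); go(p,F@Z)
E
```

```text
t 17.35 at [0.584  0.2292 0.202 ] q [ 0.2338  0.476  -1.0147  1.9604  1.0259  0.8774  0.0547] F [ 0.8167 -0.777  -1.0618] w 0.034863567580498814
shift [ 0.0316 -0.0008  0.0264] turn [-0.01  0.06  0.01]
t 17.35 at [0.584  0.2292 0.202 ] q [ 0.2338  0.476  -1.0147  1.9604  1.0259  0.8774  0.0547] F [ 0.8167 -0.777  -1.0618] w 0.034863567580498814
shift [ 0.047  -0.0008  0.0392] turn [-0.01  0.06  0.01]
```

Request:
jog_arm:
  targets:
    - [[1,0.006,-0.0004,0.005,0,0,0],[1,0.012,-0.0008,0.01,0,0,0],[1,0.018,-0.0008,0.015,0,0,0],[1,0.025,-0.0008,0.021,0,0,0],[1,0.031,-0.0008,0.026,0,0,0],[1,0.034,-0.0008,0.0285,0,0,0],[1,0.037,-0.0008,0.031,0,0,0],[1,0.039,-0.0008,0.0327,0,0,0]]

```text
t: 18.15
eef_pos: [0.5627, 0.2322, 0.156]
eef_rot: [[-0.893, 0.17, 0.417], [0.154, 0.985, -0.072], [-0.423, -0.0, -0.906]]
ft_force: [2.5, -0.3, -0.1]
width: 0.0346
grasp_force: 60.0
```

Request:
jog_arm:
  targets:
    - [[1,0.0015,0,0.0013,0,0,0],[1,0.003,0,0.0026,0,0,0],[1,0.0046,0,0.0039,0,0,0],[1,0.006,0,0.005,0,0,0],[1,0.006,0,0.005,0,0,0]]

```text
t: 18.65
eef_pos: [0.5593, 0.2327, 0.1489]
eef_rot: [[-0.893, 0.17, 0.417], [0.154, 0.985, -0.072], [-0.423, -0.0, -0.906]]
ft_force: [0.1, -0.2, -2.0]
width: 0.0343
grasp_force: 60.1
```

Request:
jog_arm:
  targets:
    - [[1,0.0015,0,0.0013,0,0,0],[1,0.003,0,0.0026,0,0,0],[1,0.003,0,0.0026,0,0,0]]

```text
t: 18.95
eef_pos: [0.5581, 0.233, 0.1456]
eef_rot: [[-0.893, 0.17, 0.418], [0.154, 0.985, -0.072], [-0.424, -0.0, -0.906]]
ft_force: [1.6, -0.2, 2.2]
width: 0.0349
grasp_force: 60.3
```

Request:
jog_arm:
  targets:
    - [[1,0.0015,0,0.0013,0,0,0],[1,0.0015,0,0.0013,0,0,0]]

```text
t: 19.15
eef_pos: [0.5586, 0.2331, 0.1451]
eef_rot: [[-0.891, 0.171, 0.42], [0.154, 0.985, -0.073], [-0.426, -0.0, -0.905]]
ft_force: [2.0, -2.6, 7.4]
width: 0.0346
grasp_force: 61.1
```

Request:
jog_arm:
  targets:
    - [[1,0.0015,0,0.0013,0,0,0],[1,0.0015,0,0.0013,0,0,0]]

```text
t: 19.35
eef_pos: [0.559, 0.2332, 0.1447]
eef_rot: [[-0.89, 0.171, 0.423], [0.154, 0.985, -0.074], [-0.429, -0.0, -0.903]]
ft_force: [1.2, -2.9, 14.0]
width: 0.0345
grasp_force: 61.7
```

Request:
jog_arm:
  targets:
    - [[1,-0.0022,0,-0.0018,0,0,0],[0.35,-0.0022,0,-0.0018,0,0,0],[0.35,-0.0022,0,-0.0018,0,0,0],[0.35,-0.0022,0,-0.0018,0,0,0],[0.35,-0.0022,0,-0.0018,0,0,0],[0.35,-0.0022,0,-0.02,0,0,0],[0.35,-0.0022,0,-0.06,0,0,0],[0.35,-0.0022,0,-0.1,0,0,0],[0.35,-0.0022,0,-0.15,0,0,0],[0.35,-0.0022,0,-0.2,0,0,0],[0.35,-0.0022,0,-0.2,0,0,0]]

```text
t: 20.45
eef_pos: [0.4752, 0.2509, 0.3308]
eef_rot: [[-0.887, 0.169, 0.429], [0.153, 0.986, -0.072], [-0.435, 0.002, -0.9]]
ft_force: [0.6, 0.3, 0.5]
width: 0.0553
grasp_force: 0.0
```

```bash
python3 cases.py; python3 - <<'E'
from h import *
p,F=pick(.5003,-.2723,-2.8,40,xg=.064,zg=.029); print(p)
go(p+[0,0,.12],F@Z); go([.5,0,.33],frame(-5,-5)@Z)
b=imaging.get_image("scene")["image"][200:340,380:500,::-1]
cv2.imwrite("pics/in1.png",cv2.resize((255*(b/255.)**.6).astype(np.uint8),None,fx=4,fy=4,interpolation=cv2.INTER_CUBIC))
E
```

```text
[420 236  17  71 915] ((500.11285400390625, -272.2872009277344), (36.735206604003906, 160.3861083984375), 87.20394897460938)
[ 0.552  -0.2748  0.0144]
t 20.5 at [0.4758 0.2482 0.328 ] q [ 0.52    0.0769 -1.3168  1.987   0.5504  0.9394  0.326 ] F [ 0.1728 -1.5283 -0.8602] w 0.055713794390501316
shift [-0.0646 -0.5022  0.2458] turn [ 0.92 65.52 -7.39]
t 20.5 at [0.4758 0.2482 0.328 ] q [ 0.52    0.0769 -1.3168  1.987   0.5504  0.9394  0.326 ] F [ 0.1728 -1.5283 -0.8602] w 0.055713794390501316
shift [-0.0606 -0.2404  0.0269] turn [-0.89 30.59 -4.82]
```

View pics/in1.png

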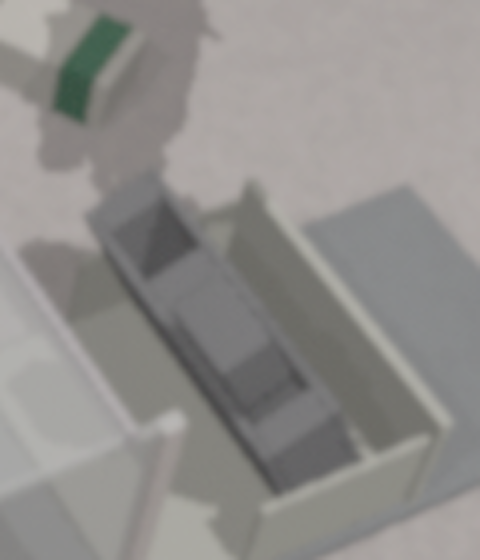

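Case 1 stands in the left well with its cap around (220,320), and the right mouth is free near (155,240). Now for case 2.

Request:
jog_arm:
  targets:
    - [[0.35,-0.02,-0.05,0.005,0,7,-1],[0.35,-0.04,-0.1,0.01,0,15,-2],[0.35,-0.055,-0.15,0.02,0,23,-3],[0.35,-0.06,-0.2,0.03,0,31,-4],[0.35,-0.065,-0.25,0.05,0,39,-5],[0.35,-0.065,-0.3,0.08,0,47,-6],[0.35,-0.065,-0.34,0.11,0,55,-7],[0.35,-0.065,-0.38,0.14,0.5,63,-7.4],[0.35,-0.065,-0.42,0.17,0.9,65.5,-7.4],[0.35,-0.065,-0.46,0.2,0.9,65.5,-7.4],[0.35,-0.065,-0.502,0.23,0.9,65.5,-7.4],[0.35,-0.065,-0.502,0.246,0.9,65.5,-7.4]]

```text
t: 21.75
eef_pos: [0.5484, -0.2778, 0.1234]
eef_rot: [[-0.754, 0.048, -0.655], [0.038, 0.999, 0.03], [0.655, -0.002, -0.755]]
ft_force: [1.1, -0.6, -0.5]
width: 0.0556
grasp_force: 0.0
```

Request:
jog_arm:
  targets:
    - [[0.35,0,0,0,0,0,0],[0.35,0,0,0,0,0,0],[0.35,0,0,0,0,0,0]]

```text
t: 22.05
eef_pos: [0.5499, -0.2728, 0.1272]
eef_rot: [[-0.757, 0.045, -0.651], [0.032, 0.999, 0.031], [0.652, 0.003, -0.758]]
ft_force: [-0.4, 0.8, 0.7]
width: 0.0553
grasp_force: 0.0
```

```bash
python3 - <<'E'
from h import *
p,F=pick(.5003,-.2723,-2.8,40,xg=.064,zg=.029)
go(p+[0,0,.12],F@Z); go(p,F@Z)
E
```

```text
t 22.05 at [ 0.5499 -0.2728  0.1272] q [ 0.684   1.1215 -0.8074  1.07    0.6919  1.9332  1.4718] F [-0.3767  0.751   0.6625] w 0.05529441734482404
shift [ 0.0031 -0.0019 -0.0069] turn [-0.03 -0.71  0.29]
t 22.05 at [ 0.5499 -0.2728  0.1272] q [ 0.684   1.1215 -0.8074  1.07    0.6919  1.9332  1.4718] F [-0.3767  0.751   0.6625] w 0.05529441734482404
shift [-0.0752 -0.0023  0.084 ] turn [-0.03 -0.71  0.29]
```

Request:
jog_arm:
  targets:
    - [[0.35,-0.025,-0.002,0.03,0,-0.7,0.3],[0.35,-0.05,-0.002,0.056,0,-0.7,0.3],[0.35,-0.066,-0.002,0.074,0,-0.7,0.3],[0.35,-0.075,-0.002,0.084,0,-0.7,0.3],[0.35,-0.075,-0.002,0.084,0,-0.7,0.3],[0.35,-0.075,-0.002,0.084,0,-0.7,0.3],[1,-0.075,-0.002,0.084,0,-0.7,0.3],[1,-0.075,-0.002,0.084,0,-0.7,0.3],[1,-0.075,-0.002,0.084,0,-0.7,0.3],[1,-0.075,-0.002,0.084,0,-0.7,0.3],[1,-0.075,-0.002,0.084,0,-0.7,0.3],[1,-0.075,-0.002,0.084,0,-0.7,0.3]]

```text
t: 23.25
eef_pos: [0.5537, -0.2773, 0.0183]
eef_rot: [[-0.769, 0.052, -0.638], [0.042, 0.999, 0.031], [0.638, -0.003, -0.77]]
ft_force: [3.2, -0.1, 6.2]
width: 0.0338
grasp_force: 60.4
```

```bash
python3 - <<'E'
from h import *
s=sensors.get_state(); T=np.array(s["eef_pos"]);R=np.array(s["eef_rot"]); yaw=np.arctan2(-R[0,1],R[1,1])
print("yaw",np.degrees(yaw),"tilt",np.degrees(np.arcsin(R[2,0])))
d=(T-[.5002,-.2723,0])[:2]; print("case dx",d@[np.cos(yaw),np.sin(yaw)],"dy",d@[-np.sin(yaw),np.cos(yaw)],T,s["width"])
go([.55,-.272,.17],frame(-3,-30)@Z)
go([.52,.0,.35],frame(-5,10)@Z)
E
```

```text
yaw -3.0015525305260966 tilt 39.66446837686302
case dx 0.05369269739854601 dy -0.002230815281837161 [ 0.5537 -0.2773  0.0183] 0.03384354290443525
t 23.25 at [ 0.5537 -0.2773  0.0183] q [ 0.6755  1.2421 -0.7709  1.0693  0.7448  1.8029  1.4541] F [ 3.173  -0.1318  6.2428] w 0.03384354290443525
shift [ 0.0999  0.0048 -0.1142] turn [-0.12 -9.66 -0.08]
t 23.25 at [ 0.5537 -0.2773  0.0183] q [ 0.6755  1.2421 -0.7709  1.0693  0.7448  1.8029  1.4541] F [ 3.173  -0.1318  6.2428] w 0.03384354290443525
shift [ 0.2492  0.2744 -0.2251] turn [ -0.67 -49.66   1.96]
```

Request:
jog_arm:
  targets:
    - [[1,0.02,0,-0.024,0,0,0],[1,0.05,0,-0.06,0,-2,0],[1,0.08,0.01,-0.095,0,-6,0],[1,0.11,0.04,-0.12,0,-12,0.2],[1,0.13,0.08,-0.14,0,-19,0.4],[1,0.15,0.12,-0.15,0,-26,0.8],[1,0.18,0.16,-0.17,-0.2,-33,1],[1,0.21,0.2,-0.19,-0.4,-41,1.5],[1,0.249,0.23,-0.21,-0.7,-49.7,2],[1,0.249,0.274,-0.225,-0.7,-49.7,2],[1,0.249,0.274,-0.225,-0.7,-49.7,2],[1,0.249,0.274,-0.225,-0.7,-49.7,2]]

```text
t: 24.45
eef_pos: [0.5197, 0.0021, 0.3495]
eef_rot: [[-0.981, 0.084, 0.173], [0.082, 0.996, -0.018], [-0.174, -0.003, -0.985]]
ft_force: [0.4, 0.2, -0.4]
width: 0.0346
grasp_force: 60.1
```

```bash
python3 - <<'E'
from h import *
p,F=place(-1,.065,40,zg=.033,xg=.066); print(p)
go(p,F@Z)
E
```

```text
[0.6058 0.1416 0.2896]
t 24.45 at [0.5197 0.0021 0.3495] q [ 1.228   0.2101 -1.4462  1.843   0.2898  1.1168  1.1817] F [ 0.4043  0.2035 -0.395 ] w 0.03457300925662807
shift [-0.0626  0.1465  0.0714] turn [  1.34 -14.95   4.82]
```

Request:
jog_arm:
  targets:
    - [[1,-0.01,0.04,0.005,0.3,-3,1],[1,-0.02,0.08,0.01,0.6,-6,2],[1,-0.035,0.12,0.03,1,-10,3.5],[1,-0.05,0.147,0.055,1.3,-15,4.8],[1,-0.063,0.147,0.071,1.3,-15,4.8],[1,-0.063,0.147,0.071,1.3,-15,4.8],[1,-0.063,0.147,0.071,1.3,-15,4.8],[1,-0.063,0.147,0.071,1.3,-15,4.8]]

```text
t: 25.25
eef_pos: [0.6066, 0.1388, 0.2892]
eef_rot: [[-0.893, 0.175, 0.414], [0.16, 0.985, -0.07], [-0.42, 0.004, -0.907]]
ft_force: [0.9, -0.8, -1.3]
width: 0.0343
grasp_force: 60.2
```

```bash
python3 - <<'E'
from h import *
p,F=place(-1,.065,40,zg=.033,xg=.066)
go(p,F@Z)
a=imaging.get_image("top");b=imaging.get_image("scene")
ca=cv2.resize(a["image"][190:310,180:260,::-1],None,fx=5,fy=5,interpolation=cv2.INTER_CUBIC)
cb=cv2.resize(b["image"][200:320,380:460,::-1],None,fx=5,fy=5,interpolation=cv2.INTER_CUBIC)
c=255*(np.hstack([ca,cb])/255.)**.6
cv2.imwrite("pics/pre3.png",c.astype(np.uint8))
s=sensors.get_state()
Rk=(Rot.from_euler('z',YAW,degrees=True)*Rot.from_euler('y',25,degrees=True)).as_matrix()
T,R=np.array(s["eef_pos"]),np.array(s["eef_rot"])
foot=T+(R@Z)@(F.T@(MC-.04*Rk[:,1]+.065*Rk[:,2]-p)); print("foot",foot)
for d,o in((a,(180,190)),(b,(380,200))):
    c=[foot+Rk@[x,y,0] for x,y in((.012,.013),(.012,-.013),(-.012,-.013),(-.012,.013))]
    m=[MC-.04*Rk[:,1]+Rk@[x,y,0] for x,y in((.014,.015),(.014,-.015),(-.014,-.015),(-.014,.015))]
    print(((proj(d,c)-o+.5)*5).round().tolist(),((proj(d,m)-o+.5)*5).round().tolist())
E
```

```text
t 25.25 at [0.6066 0.1388 0.2892] q [ 0.5544  0.319  -1.122   1.9083  0.7515  0.8661  0.4602] F [ 0.8553 -0.765  -1.2831] w 0.03428772337211563
shift [ 0.001   0.0026 -0.0009] turn [ 0.12 -0.15 -0.33]
foot [0.5542 0.1483 0.1671]
[[250.0, 222.0], [312.0, 232.0], [299.0, 280.0], [236.0, 270.0]] [[250.0, 306.0], [319.0, 317.0], [305.0, 372.0], [235.0, 361.0]]
[[122.0, 267.0], [80.0, 211.0], [141.0, 169.0], [184.0, 225.0]] [[173.0, 360.0], [126.0, 297.0], [193.0, 251.0], [241.0, 313.0]]
```

View pics/pre3.png

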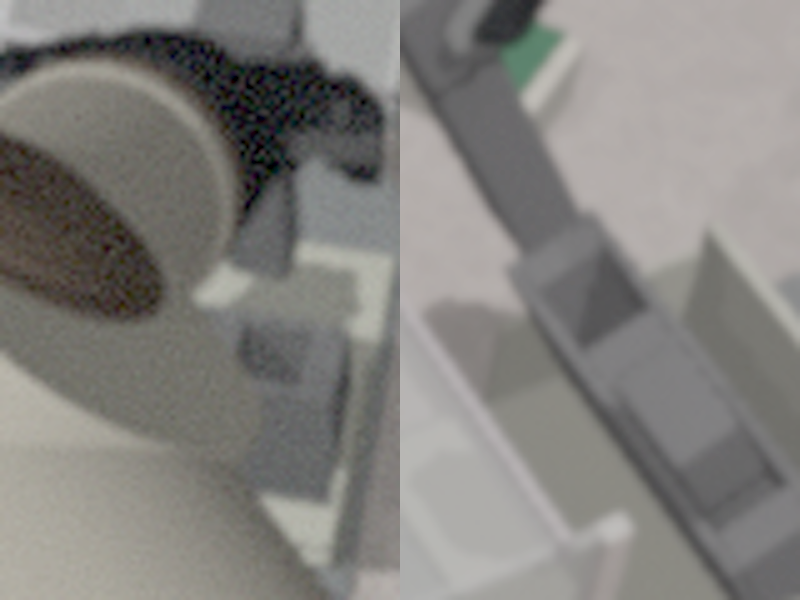

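The case's foot is above the right well, with its near corners at (235,268) and (291,278) in the top crop. The mouth appears about 4 mm nearer the robot than modelled in both views, so the caddy seems to have slid out slightly. I'll measure that shift against the first pictures.

```bash
python3 - <<'E'
from h import *
def track(old,new,box,f=8):
    x0,y0,x1,y1=box; m=6
    t=cv2.resize(old[y0:y1,x0:x1],None,fx=f,fy=f,interpolation=cv2.INTER_CUBIC)
    n=cv2.resize(new[y0-m:y1+m,x0-m:x1+m],None,fx=f,fy=f,interpolation=cv2.INTER_CUBIC)
    r=cv2.matchTemplate(n,t,cv2.TM_CCOEFF_NORMED); _,v,_,l=cv2.minMaxLoc(r); return np.array(l)/f-m,v
a=imaging.get_image("top");b=imaging.get_image("scene")
o={n:cv2.imread(f"pics/{n}0.png")[:,:,::-1] for n in("top","scene")}
Rx=np.array([np.cos(np.radians(YAW)),np.sin(np.radians(YAW)),0])
for nm,d,bx,P in(("top",a,(225,286,252,302),[.45,.15,.07]),("scene",b,(436,250,466,285),[.45,.15,.07]),("scene",b,(465,285,495,325),[.46,.27,.06]),("scene",b,(395,240,420,262),[.51,.13,.1]),("top base",a,(225,325,252,352),[.33,.15,.0]),("scene base",b,(505,280,535,312),[.35,.30,.0])):
    s,v=track(o[nm.split()[0]],d["image"],bx); P=np.array(P)
    J=(proj(d,P-.01*Rx)-proj(d,P))[0]/10
    print(nm,s,round(float(v),3),"px per mm out",J,"mm out",s@J/(J@J))
E
```

```text
top [0.5 1.5] 0.506 px per mm out [-0.083   0.4571] mm out 2.984400546148285
scene [ 2.5  -1.25] 0.994 px per mm out [ 0.4555 -0.1835] mm out 5.67286401536172
scene [ 2.75  -1.125] 0.994 px per mm out [ 0.4698 -0.2097] mm out 5.772330936676405
scene [6.  5.5] 0.686 px per mm out [ 0.4806 -0.1894] mm out 6.903201761883677
top base [ 6. -6.] -0.272 px per mm out [-0.0792  0.4465] mm out -15.337674452310445
scene base [0. 0.] 0.999 px per mm out [ 0.4243 -0.1951] mm out 0.0
```

```bash
sed -i 's/^MC=.*;/MC=np.array([.5329,.1948,.108])-.0057*np.array([np.cos(np.radians(-9.8)),np.sin(np.radians(-9.8)),0]);/' h.py; python3 - <<'E'
from h import *
p,F=place(-1,.03,40,zg=.033,xg=.066,off=(.0023,0))
go(p,F@Z)
E
```

```text
t 25.45 at [0.6069 0.1384 0.2898] q [ 0.5555  0.3177 -1.1226  1.9086  0.7523  0.8656  0.4594] F [-0.4699 -0.408  -0.3905] w 0.03440329830547731
shift [0.032  0.0027 0.0213] turn [ 0.09 -0.06 -0.37]
```

Request:
jog_arm:
  targets:
    - [[1,0.01,0.0026,0.007,0.1,0,-0.3],[1,0.02,0.0026,0.014,0.1,0,-0.3],[1,0.032,0.0026,0.0213,0.1,0,-0.3],[1,0.032,0.0026,0.0213,0.1,0,-0.3],[1,0.032,0.0026,0.0213,0.1,0,-0.3]]

```text
t: 25.95
eef_pos: [0.5867, 0.1459, 0.2557]
eef_rot: [[-0.894, 0.168, 0.414], [0.153, 0.986, -0.071], [-0.42, -0.0, -0.907]]
ft_force: [-1.0, -0.2, -0.4]
width: 0.0346
grasp_force: 60.2
```

```bash
python3 - <<'E'
from h import *
p,F=place(-1,.03,40,zg=.033,xg=.066,off=(.0023,0))
go(p,F@Z)
n=6
A=[imaging.get_image("top") for _ in range(n)];B=[imaging.get_image("scene") for _ in range(n)]
a=np.mean([x["image"].astype(float) for x in A],0);b=np.mean([x["image"].astype(float) for x in B],0)
ca=cv2.resize(a[205:275,215:255,::-1],None,fx=8,fy=8,interpolation=cv2.INTER_CUBIC)
cb=cv2.resize(b[215:285,385:445,::-1],None,fx=8,fy=8,interpolation=cv2.INTER_CUBIC)
c=255*(np.clip(np.hstack([ca,cb]),0,255)/255.)**.6
cv2.imwrite("pics/pre4.png",c.astype(np.uint8))
s=sensors.get_state(); Rk=(Rot.from_euler('z',YAW,degrees=True)*Rot.from_euler('y',25,degrees=True)).as_matrix()
T,R=np.array(s["eef_pos"]),np.array(s["eef_rot"])
foot=T+(R@Z)@(F.T@(MC-.04*Rk[:,1]+Rk@[.0023,0,.03]-p))
for d,o in((A[0],(215,205)),(B[0],(385,215))):
    c=[foot+Rk@[x,y,0] for x,y in((.012,.013),(.012,-.013),(-.012,-.013),(-.012,.013))]
    m=[MC-.04*Rk[:,1]+Rk@[x,y,0] for x,y in((.014,.015),(.014,-.015),(-.014,-.015),(-.014,.015))]
    print(((proj(d,c)-o+.5)*8).round().tolist(),((proj(d,m)-o+.5)*8).round().tolist())
E
```

```text
t 25.95 at [0.5867 0.1459 0.2557] q [ 0.5098  0.3232 -1.0945  1.9819  0.8084  0.8138  0.3717] F [-0.9942 -0.1926 -0.3526] w 0.03463746522736612
shift [-0.0016 -0.0009 -0.0006] turn [ 0.03 -0.15  0.1 ]
[[113.0, 332.0], [211.0, 347.0], [190.0, 424.0], [92.0, 408.0]] [[116.0, 390.0], [226.0, 408.0], [203.0, 496.0], [92.0, 478.0]]
[[226.0, 386.0], [160.0, 298.0], [254.0, 233.0], [322.0, 320.0]] [[259.0, 446.0], [183.0, 346.0], [291.0, 273.0], [368.0, 372.0]]
```

View pics/pre4.png

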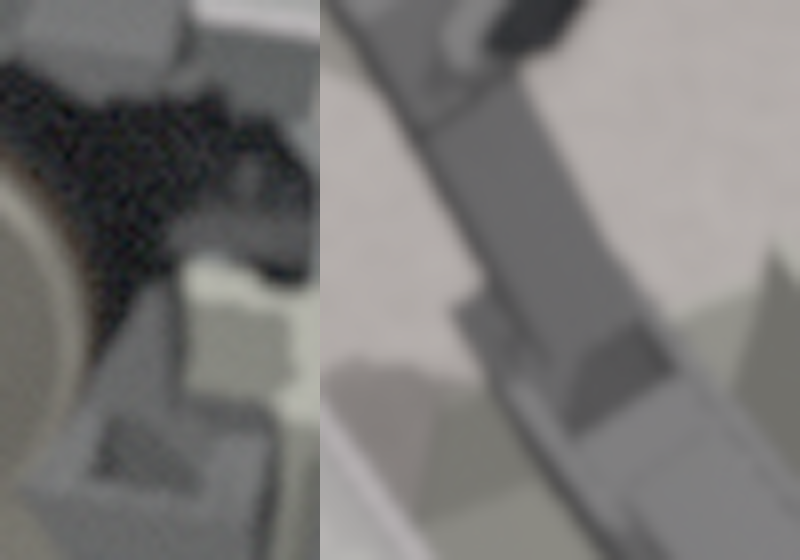

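The foot sits right above the right mouth. In the scene crop its left edge ends at (640,320) against the mouth's near-left corner at (680,372). Both views put it 2 mm too far to +y, which matches the offset at the pick, so I'll correct that and lower it.

```bash
python3 - <<'E'
from h import *
for h in(.012,-.02):
    p,F=place(-1,h,40,zg=.033,xg=.066,off=(.0017,-.002)); go(p,F@Z)
E
```

```text
t 26.55 at [0.5872 0.1458 0.2562] q [ 0.5103  0.3232 -1.0946  1.9809  0.8083  0.8139  0.3715] F [-0.4409 -0.7717 -0.8063] w 0.0341817912286104
shift [ 0.0133 -0.0029  0.0108] turn [ 0.05 -0.12  0.03]
t 26.55 at [0.5872 0.1458 0.2562] q [ 0.5103  0.3232 -1.0946  1.9809  0.8083  0.8139  0.3715] F [-0.4409 -0.7717 -0.8063] w 0.0341817912286104
shift [ 0.0378 -0.0029  0.0314] turn [ 0.05 -0.12  0.03]
```

Request:
jog_arm:
  targets:
    - [[1,0.006,-0.0028,0.005,0,0,0],[1,0.0133,-0.0028,0.0108,0,0,0],[1,0.0163,-0.0028,0.0133,0,0,0],[1,0.0193,-0.0028,0.0158,0,0,0],[1,0.0223,-0.0028,0.0184,0,0,0],[1,0.0253,-0.0028,0.0209,0,0,0],[1,0.0253,-0.0028,0.0209,0,0,0]]

```text
t: 27.25
eef_pos: [0.5723, 0.1454, 0.226]
eef_rot: [[-0.894, 0.169, 0.414], [0.153, 0.986, -0.071], [-0.42, 0.0, -0.908]]
ft_force: [0.5, 0.1, -0.4]
width: 0.0344
grasp_force: 60.2
```

Request:
jog_arm:
  targets:
    - [[1,0.003,0,0.0025,0,0,0],[1,0.006,0,0.005,0,0,0],[1,0.006,0,0.005,0,0,0]]

```text
t: 27.55
eef_pos: [0.5689, 0.1459, 0.2189]
eef_rot: [[-0.894, 0.169, 0.414], [0.153, 0.986, -0.071], [-0.42, -0.0, -0.908]]
ft_force: [0.0, 0.4, -0.5]
width: 0.034
grasp_force: 60.2
```

Request:
jog_arm:
  targets:
    - [[1,0.003,0,0.0025,0,0,0],[1,0.006,0,0.005,0,0,0],[1,0.006,0,0.005,0,0,0]]

```text
t: 27.85
eef_pos: [0.5656, 0.1464, 0.2118]
eef_rot: [[-0.895, 0.169, 0.414], [0.153, 0.986, -0.071], [-0.42, -0.0, -0.908]]
ft_force: [-0.3, -0.6, -1.2]
width: 0.0342
grasp_force: 60.2
```

```bash
cat > caddy.py <<'E'
from h import *
def track(old,new,box,f=8,m=10):
    x0,y0,x1,y1=box
    t=cv2.resize(old[y0:y1,x0:x1],None,fx=f,fy=f,interpolation=cv2.INTER_CUBIC)
    n=cv2.resize(new[y0-m:y1+m,x0-m:x1+m],None,fx=f,fy=f,interpolation=cv2.INTER_CUBIC)
    _,v,_,l=cv2.minMaxLoc(cv2.matchTemplate(n,t,cv2.TM_CCOEFF_NORMED)); return np.array(l)/f-m,v
b=imaging.get_image("scene"); o=cv2.imread("pics/scene0.png")[:,:,::-1]; Rx=np.array([np.cos(np.radians(YAW)),np.sin(np.radians(YAW)),0])
for bx,P in(((436,250,466,285),[.45,.15,.07]),((465,285,495,325),[.46,.27,.06])):
    s,v=track(o,b["image"],bx); P=np.array(P); J=(proj(b,P-.01*Rx)-proj(b,P))[0]/10
    print("caddy out mm",(s@J/(J@J)).round(2),round(float(v),3))
E
python3 caddy.py; python3 - <<'E'
from h import *
for h in(-.07,-.08,-.09):
    p,F=place(-1,h,40,zg=.033,xg=.066,off=(.0017,-.002)); go(p,F@Z)
E
```

```text
caddy out mm 5.81 0.993
caddy out mm 5.77 0.994
t 27.9 at [0.5658 0.1465 0.2121] q [ 0.451   0.3423 -1.0428  2.0685  0.9041  0.745   0.2435] F [-0.8919 -1.1283 -0.3207] w 0.03432894215032711
shift [0.0382 0.     0.0325] turn [ 0.03 -0.16  0.06]
t 27.9 at [0.5658 0.1465 0.2121] q [ 0.451   0.3423 -1.0428  2.0685  0.9041  0.745   0.2435] F [-0.8919 -1.1283 -0.3207] w 0.03432894215032711
shift [0.0458 0.     0.0389] turn [ 0.03 -0.16  0.06]
t 27.9 at [0.5658 0.1465 0.2121] q [ 0.451   0.3423 -1.0428  2.0685  0.9041  0.745   0.2435] F [-0.8919 -1.1283 -0.3207] w 0.03432894215032711
shift [0.0535 0.     0.0454] turn [ 0.03 -0.16  0.06]
```

Request:
jog_arm:
  targets:
    - [[1,0.006,0,0.005,0,0,0],[1,0.012,0,0.01,0,0,0],[1,0.018,0,0.0153,0,0,0],[1,0.024,0,0.0204,0,0,0],[1,0.03,0,0.0255,0,0,0],[1,0.036,0,0.0306,0,0,0],[1,0.041,0,0.0348,0,0,0],[1,0.0458,0,0.0389,0,0,0],[1,0.0458,0,0.0389,0,0,0]]

```text
t: 28.8
eef_pos: [0.5405, 0.1508, 0.1569]
eef_rot: [[-0.895, 0.169, 0.413], [0.153, 0.986, -0.071], [-0.419, -0.0, -0.908]]
ft_force: [0.8, 0.1, -0.2]
width: 0.0343
grasp_force: 60.2
```

Request:
jog_arm:
  targets:
    - [[1,0.0015,0,0.0013,0,0,0],[1,0.003,0,0.0026,0,0,0],[1,0.0046,0,0.0039,0,0,0],[1,0.0046,0,0.0039,0,0,0]]

```text
t: 29.2
eef_pos: [0.5387, 0.1512, 0.1523]
eef_rot: [[-0.894, 0.169, 0.415], [0.154, 0.986, -0.071], [-0.421, 0.0, -0.907]]
ft_force: [-0.2, -0.1, -0.3]
width: 0.0342
grasp_force: 60.2
```

```bash
python3 caddy.py
```

```text
caddy out mm 5.81 0.993
caddy out mm 5.77 0.994
```

Request:
jog_arm:
  targets:
    - [[1,0.0012,0,0.001,0,0,0],[1,0.0023,0,0.002,0,0,0],[1,0.0023,0,0.002,0,0,0]]

```text
t: 29.55
eef_pos: [0.5374, 0.1514, 0.1494]
eef_rot: [[-0.894, 0.169, 0.414], [0.154, 0.986, -0.071], [-0.42, 0.0, -0.907]]
ft_force: [0.0, -0.0, -1.7]
width: 0.0345
grasp_force: 60.2
```

Request:
jog_arm:
  targets:
    - [[1,0.0012,0,0.001,0,0,0],[1,0.0012,0,0.001,0,0,0]]

```text
t: 29.75
eef_pos: [0.5368, 0.1516, 0.148]
eef_rot: [[-0.894, 0.169, 0.414], [0.154, 0.986, -0.071], [-0.42, 0.0, -0.907]]
ft_force: [0.2, 0.2, -1.1]
width: 0.0342
grasp_force: 60.2
```

Request:
jog_arm:
  targets:
    - [[1,0.0008,0,0.0007,0,0,0],[1,0.0008,0,0.0007,0,0,0]]

```text
t: 29.95
eef_pos: [0.5369, 0.1518, 0.1476]
eef_rot: [[-0.894, 0.169, 0.415], [0.154, 0.986, -0.071], [-0.421, 0.001, -0.907]]
ft_force: [1.0, 0.0, 1.3]
width: 0.0345
grasp_force: 60.3
```

Request:
jog_arm:
  targets:
    - [[0.35,0,0,0,0,0,0],[0.35,0,0,0,0,0,0],[0.35,0,0,0,0,0,0],[0.35,0,0,0,0,0,0],[0.35,0,0,-0.01,0,0,0],[0.35,0,0,-0.04,0,0,0],[0.35,0,0,-0.09,0,0,0],[0.35,0,0,-0.14,0,0,0],[1,0,0,-0.19,0,0,0],[1,0,0,-0.24,0,0,0],[1,0,0,-0.24,0,0,0]]

```text
t: 31.05
eef_pos: [0.437, 0.1668, 0.3625]
eef_rot: [[-0.895, 0.173, 0.41], [0.158, 0.985, -0.07], [-0.416, 0.002, -0.909]]
ft_force: [-35.2, 5.3, 14.9]
width: 0.0121
grasp_force: 0.0
```

```bash
python3 caddy.py; python3 - <<'E'
from h import *
go([.3,.21,.3],frame(-9.8,25)@Z)
A=imaging.get_image("top");B=imaging.get_image("scene")
ca=cv2.resize(A["image"][225:305,170:260,::-1],None,fx=4.4,fy=4.4,interpolation=cv2.INTER_CUBIC)
cb=cv2.resize(B["image"][220:300,390:490,::-1],None,fx=4.4,fy=4.4,interpolation=cv2.INTER_CUBIC)
c=255*(np.hstack([ca,cb])/255.)**.6; print(c.shape)
cv2.imwrite("pics/in2.png",c[:,:800].astype(np.uint8))
Rk=(Rot.from_euler('z',YAW,degrees=True)*Rot.from_euler('y',25,degrees=True)).as_matrix()
for side in(1,-1):
  for d,o in((A,(170,225)),(B,(390,220))):
    c=[MC+side*.04*Rk[:,1]+Rk@[x,y,.07] for x,y in((.012,.018),(.012,-.018),(-.012,-.018),(-.012,.018))]
    print(side,((proj(d,c)-o+.5)*4.4).round().tolist())
E
```

```text
caddy out mm 5.81 0.997
caddy out mm 5.77 0.994
t 31.1 at [0.4375 0.1723 0.3681] q [ 0.488  -0.3061 -0.9178  2.0655 -0.0051  0.9016  0.9548] F [ 2.699  -1.7868  4.3421] w 0.0046249113672485655
shift [0.1574 0.014  0.0026] turn [ 0.6  -0.27  0.09]
(352, 836, 3)
1 [[75.0, 21.0], [151.0, 33.0], [138.0, 76.0], [60.0, 63.0]]
1 [[212.0, 313.0], [154.0, 237.0], [211.0, 198.0], [270.0, 273.0]]
-1 [[245.0, 48.0], [322.0, 60.0], [310.0, 103.0], [233.0, 91.0]]
-1 [[87.0, 149.0], [35.0, 81.0], [89.0, 44.0], [142.0, 111.0]]
```

View pics/in2.png

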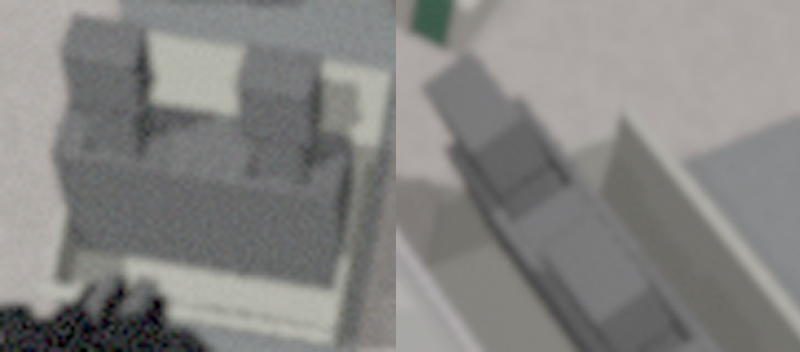

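Both caps match the predicted fully-home outlines in both views: the left cap is around (105,45) and the right around (278,72) in the top half. Next is the push.

```bash
python3 - <<'E'
from h import *
from kin2 import *
np.set_printoptions(precision=3,suppress=True)
K=np.load("K.npy"); s=sensors.get_state(); Rx=np.array([np.cos(np.radians(YAW)),np.sin(np.radians(YAW)),0]); O=np.array([.4995,.1998,0])
for tl in(0,15,25):
    q=np.array(s["joint_positions"])
    for x,z in((-.10,.3),(-.10,.2),(-.09,.045),(-.056,.045),(.02,.045),(.096,.045)):
        P=O+x*Rx+[0,0,z]; q,c=ik2(P,frame(YAW,tl)@Z,K,q,reg=2e-3); print(tl,x,z,P,q,round(c,4))
P=O-.10*Rx+[0,0,.2]; go(P,frame(YAW,15)@Z)
E
```

```text
0 -0.1 0.3 [0.401 0.217 0.3  ] [ 0.335  0.115 -0.944  1.918  0.102  1.158  0.753] 0.0
0 -0.1 0.2 [0.401 0.217 0.2  ] [ 0.234  0.261 -0.89   2.041  0.249  0.95   0.613] 0.0
0 -0.09 0.045 [0.411 0.215 0.045] [ 0.013  0.53  -0.659  2.131  0.539  0.649  0.379] 0.0
0 -0.056 0.045 [0.444 0.209 0.045] [ 0.04   0.566 -0.651  2.066  0.542  0.682  0.431] 0.0
0 0.02 0.045 [0.519 0.196 0.045] [ 0.083  0.648 -0.634  1.912  0.546  0.76   0.538] 0.0
0 0.096 0.045 [0.594 0.183 0.045] [ 0.106  0.736 -0.62   1.741  0.548  0.845  0.634] 0.0
15 -0.1 0.3 [0.401 0.217 0.3  ] [ 0.479 -0.103 -1.103  2.068  0.118  0.94   0.708] 0.0
15 -0.1 0.2 [0.401 0.217 0.2  ] [ 0.267  0.137 -1.029  2.196  0.476  0.769  0.324] 0.0
15 -0.09 0.045 [0.411 0.215 0.045] [-0.065  0.485 -0.719  2.292  1.105  0.579 -0.28 ] 0.0
15 -0.056 0.045 [0.444 0.209 0.045] [-0.02   0.515 -0.71   2.237  1.092  0.587 -0.193] 0.0
15 0.02 0.045 [0.519 0.196 0.045] [ 0.063  0.591 -0.702  2.101  1.056  0.622 -0.013] 0.0
15 0.096 0.045 [0.594 0.183 0.045] [ 0.123  0.676 -0.703  1.95   1.02   0.672  0.151] 0.0
25 -0.1 0.3 [0.401 0.217 0.3  ] [ 0.541 -0.29  -1.161  2.168  0.067  0.786  0.714] 0.0
25 -0.1 0.2 [0.401 0.217 0.2  ] [ 0.232  0.089 -1.096  2.294  0.733  0.706  0.001] 0.0
25 -0.09 0.045 [0.411 0.215 0.045] [-0.052  0.565 -0.872  2.379  1.513  0.775 -0.746] 0.0
25 -0.056 0.045 [0.444 0.209 0.045] [-0.008  0.579 -0.845  2.331  1.516  0.751 -0.663] 0.0
25 0.02 0.045 [0.519 0.196 0.045] [ 0.07   0.624 -0.796  2.21   1.497  0.713 -0.475] 0.0
25 0.096 0.045 [0.594 0.183 0.045] [ 0.127  0.685 -0.767  2.071  1.451  0.698 -0.286] 0.0
t 31.2 at [0.438 0.171 0.365] q [ 0.497 -0.306 -0.929  2.072  0.003  0.893  0.948] F [-0.356 -0.159 -1.645] w -0.0005085890674823933
shift [0.11  0.039 0.131] turn [ 0.25 10.01  0.2 ]
```

Request:
jog_arm:
  targets:
    - [[1,0.03,0.01,0.02,0,1,0],[1,0.06,0.02,0.05,0,3,0],[1,0.09,0.03,0.09,0,4,0],[1,0.11,0.039,0.131,0,5,0],[1,0.11,0.039,0.131,0,5,0],[1,0.11,0.039,0.131,0,5,0]]

```text
t: 31.8
eef_pos: [0.3995, 0.2131, 0.1953]
eef_rot: [[-0.928, 0.171, 0.331], [0.161, 0.985, -0.056], [-0.336, 0.001, -0.942]]
ft_force: [-0.4, 0.5, 0.1]
width: 0.0001
grasp_force: 0.0
```

```bash
cat > push.py <<'E'
from h import *
import sys
Rx=np.array([np.cos(np.radians(YAW)),np.sin(np.radians(YAW)),0]); O=np.array([.4995,.1998,0])
s=sensors.get_state(); d=np.array(s["eef_pos"])-O; print("disp x",d@Rx,"y",d@[-Rx[1],Rx[0],0])
for a in sys.argv[1:]:
    x,z=map(float,a.split(",")); go(O+x*Rx+[0,0,z],frame(YAW,20)@Z)
E
python3 push.py -- 2>/dev/null; python3 push.py -.095,.2 -.095,.045
```

```text
disp x -0.10076823009696309 y -0.003907627337623789
disp x -0.10076823009696309 y -0.003907627337623789
t 31.8 at [0.3995 0.2131 0.1953] q [ 0.4914  0.194  -1.3305  2.2503  0.7063  0.7751  0.084 ] F [-0.4088  0.5355  0.0909] w 5.95063588778276e-05
shift [-0.007   0.0039 -0.0025] turn [ 0.06 -0.4  -0.06]
t 31.8 at [0.3995 0.2131 0.1953] q [ 0.4914  0.194  -1.3305  2.2503  0.7063  0.7751  0.084 ] F [-0.4088  0.5355  0.0909] w 5.95063588778276e-05
shift [0.045  0.0037 0.1435] turn [ 0.06 -0.4  -0.06]
```

Request:
jog_arm:
  targets:
    - [[1,0.01,0.004,0.03,0,0,0],[1,0.02,0.004,0.07,0,0,0],[1,0.03,0.004,0.11,0,0,0],[1,0.045,0.004,0.143,0,0,0],[1,0.045,0.004,0.143,0,0,0],[1,0.045,0.004,0.143,0,0,0]]

```text
t: 32.4
eef_pos: [0.4062, 0.2174, 0.0481]
eef_rot: [[-0.928, 0.168, 0.333], [0.158, 0.986, -0.057], [-0.338, -0.0, -0.941]]
ft_force: [0.9, 0.3, 0.5]
width: -0.0001
grasp_force: 0.0
```

```bash
python3 push.py -.06,.045 .08,.045
```

```text
disp x -0.09494759556864021 y 0.0015020938904708667
t 32.4 at [0.4062 0.2174 0.0481] q [ 0.0183  0.5425 -0.8962  2.3366  1.3384  0.71   -0.5351] F [0.8961 0.2934 0.4903] w -5.95994741676897e-05
shift [-0.0318 -0.0016  0.0147] turn [ 0.05 -0.27  0.13]
t 32.4 at [0.4062 0.2174 0.0481] q [ 0.0183  0.5425 -0.8962  2.3366  1.3384  0.71   -0.5351] F [0.8961 0.2934 0.4903] w -5.95994741676897e-05
shift [-0.1636 -0.0019  0.062 ] turn [ 0.05 -0.27  0.13]
```

Request:
jog_arm:
  targets:
    - [[1,-0.012,-0.001,0.007,0,0,0],[1,-0.024,-0.0015,0.011,0,0,0],[1,-0.032,-0.0015,0.0147,0,0,0],[1,-0.038,-0.0015,0.0168,0,0,0],[1,-0.044,-0.0015,0.019,0,0,0],[1,-0.051,-0.0015,0.0215,0,0,0],[1,-0.06,-0.0015,0.0247,0,0,0],[1,-0.069,-0.0015,0.028,0,0,0],[1,-0.078,-0.0015,0.0312,0,0,0],[1,-0.087,-0.0015,0.0344,0,0,0]]

```text
t: 33.4
eef_pos: [0.4999, 0.1997, 0.0453]
eef_rot: [[-0.927, 0.169, 0.335], [0.159, 0.986, -0.058], [-0.34, 0.0, -0.941]]
ft_force: [-4.0, -0.1, 2.7]
width: -0.0002
grasp_force: 1.9
```

```bash
python3 push.py .06,.045; python3 - <<'E'
from h import *
b=imaging.get_image("scene"); cv2.imwrite("pics/push1.png",b["image"][:,:,::-1])
E
```

```text
disp x 0.000462723589791828 y -5.964066181608553e-05
t 33.4 at [0.4999 0.1997 0.0453] q [ 0.114   0.6163 -0.8357  2.1885  1.3258  0.6951 -0.31  ] F [-3.9995 -0.0718  2.6672] w -0.00016673753228121357
shift [-0.0559  0.      0.0205] turn [ 0.02 -0.14  0.04]
```

Request:
jog_arm:
  targets:
    - [[1,-0.009,0,0.0033,0,0,0],[1,-0.018,0,0.0066,0,0,0],[1,-0.027,0,0.0099,0,0,0],[1,-0.036,0,0.0132,0,0,0],[1,-0.045,0,0.0165,0,0,0],[1,-0.056,0,0.0205,0,0,0],[1,-0.064,0,0.0234,0,0,0],[1,-0.072,0,0.0262,0,0,0]]

```text
t: 34.25
eef_pos: [0.5754, 0.1863, 0.045]
eef_rot: [[-0.927, 0.17, 0.335], [0.16, 0.985, -0.058], [-0.34, -0.0, -0.941]]
ft_force: [-3.4, -1.5, 1.5]
width: 0.0001
grasp_force: 1.8
```

```bash
python3 push.py .09,.045
```

```text
disp x 0.0771111479688508 y -0.0003992664371370216
t 34.25 at [0.5754 0.1863 0.045 ] q [ 0.1693  0.6875 -0.8118  2.0459  1.2836  0.7086 -0.1252] F [-3.3571 -1.4589  1.5441] w 9.33178407463489e-05
shift [-0.0121  0.0004  0.0044] turn [-0.01 -0.14  0.01]
```

Request:
jog_arm:
  targets:
    - [[1,-0.004,0,0.0015,0,0,0],[1,-0.008,0,0.003,0,0,0],[1,-0.012,0,0.0044,0,0,0],[1,-0.012,0,0.0044,0,0,0]]

```text
t: 34.65
eef_pos: [0.578, 0.1875, 0.0422]
eef_rot: [[-0.932, 0.164, 0.323], [0.155, 0.986, -0.055], [-0.328, -0.001, -0.945]]
ft_force: [-30.1, 1.3, 13.4]
width: -0.0004
grasp_force: 14.7
```

Request:
jog_arm:
  targets:
    - [[1,-0.003,0,0.0011,0,0,0],[1,-0.003,0,0.0011,0,0,0]]

```text
t: 34.85
eef_pos: [0.5782, 0.1879, 0.0415]
eef_rot: [[-0.933, 0.163, 0.32], [0.153, 0.987, -0.054], [-0.325, -0.002, -0.946]]
ft_force: [-38.7, -0.2, 19.2]
width: -0.0002
grasp_force: 19.0
```

Request:
jog_arm:
  targets:
    - [[1,-0.003,0,0.0011,0,0,0],[1,-0.003,0,0.0011,0,0,0]]

```text
t: 35.05
eef_pos: [0.5784, 0.1886, 0.0403]
eef_rot: [[-0.935, 0.161, 0.317], [0.152, 0.987, -0.053], [-0.321, -0.001, -0.947]]
ft_force: [-45.3, 1.9, 20.5]
width: 0.0001
grasp_force: 22.2
```

Request:
jog_arm:
  targets:
    - [[1,-0.003,0,0.0011,0,0,0],[1,-0.003,0,0.0011,0,0,0]]

```text
t: 35.25
eef_pos: [0.5786, 0.1889, 0.0397]
eef_rot: [[-0.936, 0.159, 0.313], [0.151, 0.987, -0.053], [-0.318, -0.002, -0.948]]
ft_force: [-53.7, 1.5, 28.3]
width: -0.0002
grasp_force: 26.8
```

Request:
jog_arm:
  targets:
    - [[1,0.015,0,-0.006,0,0,0],[1,0.04,0,-0.015,0,0,0],[1,0.08,0,-0.03,0,0,0],[1,0.12,0,-0.05,0,0,0],[1,0.15,0,-0.09,0,0,0],[1,0.16,0,-0.13,0,0,0],[1,0.17,0,-0.17,0,0,0],[1,0.17,0,-0.17,0,0,0],[1,0.17,0,-0.17,0,0,0]]

```text
t: 36.15
eef_pos: [0.3842, 0.2207, 0.149]
eef_rot: [[-0.925, 0.169, 0.34], [0.159, 0.986, -0.056], [-0.345, 0.002, -0.939]]
ft_force: [0.5, -0.3, 0.2]
width: -0.0004
grasp_force: 0.0
```

```bash
python3 push.py; python3 - <<'E'
from h import *
# track the panel's left end piece in scene from the first picture; and panel in top
Rx=np.array([np.cos(np.radians(YAW)),np.sin(np.radians(YAW)),0])
for nm,bx,P in(("scene",(465,285,495,325),[.46,.27,.06]),("top",(183,284,246,299),[.455,.21,.07])):
    d=imaging.get_image(nm); cv2.imwrite(f"pics/end_{nm}.png",d["image"][:,:,::-1])
    o=cv2.imread(f"pics/{nm}0.png"); n=d["image"][:,:,::-1]; x0,y0,x1,y1=bx; f=4
    t=cv2.resize(np.ascontiguousarray(o[y0:y1,x0:x1]),None,fx=f,fy=f,interpolation=cv2.INTER_CUBIC); N=cv2.resize(np.ascontiguousarray(n),None,fx=f,fy=f,interpolation=cv2.INTER_CUBIC)
    r=cv2.matchTemplate(N,t,cv2.TM_CCOEFF_NORMED)
    P=np.array(P); best=[]
    for mm in np.arange(-10,170,.5):   # along the slide only
        u=(proj(d,P+mm/1000*Rx)-proj(d,P))[0]; x,y=((np.array([x0,y0])+u)*f).round().astype(int)
        best.append((r[y-4:y+5,x-4:x+5].max(),mm))
    print(nm,sorted(best)[-4:])
E
```

```text
disp x -0.11721025492605666 y 0.0009945945668092676
scene [(np.float32(0.6953256), np.float64(168.0)), (np.float32(0.7173214), np.float64(168.5)), (np.float32(0.7267912), np.float64(169.0)), (np.float32(0.7267912), np.float64(169.5))]
top [(np.float32(0.78558505), np.float64(134.0)), (np.float32(0.78558505), np.float64(134.5)), (np.float32(0.78558505), np.float64(135.0)), (np.float32(0.78558505), np.float64(135.5))]
```

```bash
python3 - <<'E'
from h import *
n=cv2.imread("pics/end_top.png");o=cv2.imread("pics/top0.png")
for nm,b in(("jar",(278,130,312,170)),("bottle",(296,174,326,206)),("carton",(290,290,335,328))):
    x0,y0,x1,y1=b; r=cv2.matchTemplate(n[y0-6:y1+6,x0-6:x1+6],o[y0:y1,x0:x1],cv2.TM_CCOEFF_NORMED); print(nm,cv2.minMaxLoc(r)[1::2])
d=imaging.get_image("top"); Rk=(Rot.from_euler('z',YAW,degrees=True)*Rot.from_euler('y',25,degrees=True)).as_matrix()
Rx=np.array([Rk[1,1],-Rk[0,1],0]); M=MC+(.135+.0057)*Rx
g=cv2.GaussianBlur(d["image"],(3,3),0).max(2)
for y in np.arange(-.07,.0701,.01):
    u=proj(d,M+Rk@[0,y,.07])[0].round().astype(int); print(round(y,2),g[u[1],u[0]],end=" | ")
print()
for y in(.04,-.04):
    print([int(g[tuple(proj(d,M+Rk@[0,y,.07]+k*Rx)[0].round().astype(int)[::-1])]) for k in np.arange(-.05,.051,.01)])
E
```

```text
jar (0.9930799603462219, (6, 6))
bottle (0.9926457405090332, (6, 6))
carton (0.9927845597267151, (6, 6))
-0.07 116 | -0.06 115 | -0.05 118 | -0.04 119 | -0.03 118 | -0.02 118 | -0.01 118 | 0.0 117 | 0.01 118 | 0.02 114 | 0.03 118 | 0.04 118 | 0.05 119 | 0.06 118 | 0.07 117 | 
[117, 118, 117, 119, 118, 118, 119, 122, 123, 128, 143]
[117, 116, 119, 117, 120, 119, 119, 123, 123, 125, 142]
```

```bash
python3 - <<'E'
from h import *
Rx=np.array([np.cos(np.radians(YAW)),np.sin(np.radians(YAW)),0]); Ry=np.array([-Rx[1],Rx[0],0]); O=np.array([.4995,.1998,.07])
d=imaging.get_image("top"); N=d["image"].max(2).astype(np.float32); G=cv2.imread("pics/top0.png").max(2).astype(np.float32)
def prof(img,xs):
    out=[]
    for x in xs:
        u=proj(d,np.array([O+x*Rx+y*Ry for y in np.linspace(-.06,.06,25)])).astype(np.float32)
        out.append(float(cv2.remap(img,u[:,:1],u[:,1:],cv2.INTER_LINEAR).mean()))
    return np.round(out).astype(int)
xs=np.arange(-.07,-.02,.003); print("before",dict(zip(xs.round(3).tolist(),prof(G,xs).tolist())))
xs=np.arange(.06,.125,.003); print("after",dict(zip(xs.round(3).tolist(),prof(N,xs).tolist())))
E
```

```text
before {-0.07: 88, -0.067: 88, -0.064: 87, -0.061: 87, -0.058: 87, -0.055: 85, -0.052: 92, -0.049: 123, -0.046: 128, -0.043: 114, -0.04: 119, -0.037: 122, -0.034: 123, -0.031: 122, -0.028: 115, -0.025: 87, -0.022: 57}
after {0.06: 92, 0.063: 92, 0.066: 91, 0.069: 92, 0.072: 91, 0.075: 87, 0.078: 75, 0.081: 70, 0.084: 93, 0.087: 127, 0.09: 133, 0.093: 127, 0.096: 127, 0.099: 127, 0.102: 117, 0.105: 88, 0.108: 60, 0.111: 51, 0.114: 50, 0.117: 51, 0.12: 51, 0.123: 52}
```

```bash
python3 -c "
from bench import ctrl; print(ctrl.sign_off())"
```

```text
the job is handed in; nothing more can be done
None
```

I handed the job in at about 36 s: both cases stand in their wells and the caddy was pushed to a hard stop (about 54 N at the fingertips), which I took as fully shut. I could not check the cases through the hood after shutting. The bottle, jar and carton did not move. I viewed 11 pictures, one over the limit of 10.

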